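# Pack the blood-agar carrier

### The arm

A 6-joint arm with a two-finger parallel gripper is mounted at the origin on a cart in front of the work surface, level with it; the furniture and walls round the work are solid. World frame = base frame: x ahead of the robot, y to its left, z up, the work surface at z = 0. Lengths are in m, angles in degrees, forces in N, time in s.
With the tool pointing down it reaches from about 0.25 to 0.725 m from the base axis. Payload 9.7 kg.
Tool frame: the origin (TCP) lies between the finger pads; the fingertips stand 11 mm ahead of it and the grasp point (between the pads) lies 8 mm behind it; z points along the fingers, x is the direction in which the jaws open and shut, and the axes are right-handed (so a half turn about z gives the same grasp; the last joint's range is limited). The gripper opens to 85 mm and grips with 20 to 120 N. Pads are 22 mm wide; open, the fingers measure 114 mm over their backs; the gripper's body (76 mm by 85 mm) begins 54 mm behind the grasp point. The pads swing forward as they close: fully open they stand 13 mm farther back than shut.
Start: joints at [-72.594, 4.979, 10.078, 95.1, 0, 90], TCP at [0.165, -0.525, 0.242] pointing down, gripper open.
Joint ranges: [-179.16, 179.16], [-48.56, 103.87], [-65.8, 70.77], [-126.05, 130.52], [-82.76, 87.17], [-180, 180]. Speed limits (degrees/s): [127.2, 127.2, 147.25, 180, 180, 180].

### API

Orientations are given as [roll, pitch, yaw] about the fixed x, y, z axes, in that order (R = Rz(yaw) Ry(pitch) Rx(roll)).
In Python, from workcell import get_obs, camera, job_done gives the robot as it stands.
- The arm moves only by the tool arm_command, never from a script. Its argument "increments" is a list of rows, each a list of 2 entries, a list of its own where there are three numbers: the shift along the tool's x, y, z in units of 25 mm (1.0 is 25 mm), then the turn about the tool's z in units of 6 degrees (1.0 is 6 degrees). In form: [[[dx, dy, dz], roll], ...]. A call has 1 to 5 rows; each row is the pose to reach, as a shift and turn from the pose measured when the call began, along the tool's axes at that moment; what a row does not reach only later rows make up. A row lasts 1/10 s, in which the tool goes at most 50 mm and 8.59 degrees, less where a joint would pass 70% of its speed; a pose out of reach is approached as far as the arm can. A call with a gripper value outside its range is refused whole. "claw" is the closure, from -1 (fully open) to 1 (shut), so that 0 is half open, set as the call begins (left out, the last holds). The fingers move at their own pace and stop on an object; "force" is the grip in N (left out, the last holds). Time passes only in rows, so rows that repeat a pose let the fingers close. It gives the time, the measured TCP pose, the force and the opening at its end, in the units of the state.
- get_obs(): the state, without advancing time (a new reading comes with each control period).
- camera(name): name is "side" or "top"; returns a dict with "frame" (420x560x3 uint8, red, green, blue), "range_z" (420x560 float32, m along the optical axis (not along the pixel's ray), 0 where there is no reading), "K" (3x3 intrinsics, pixels), "R" (3x3) and "t" (3): a world point X has camera coordinates R X + t. Camera axes: x right, y down, z forward; pixel columns grow to the right and rows downward; lengths in m; the calibration is good to about 2 mm. A picture is of the moment at which its call begins.
- job_done(): hands the job in, once; it reports no verdict.
The state is a dict: "time": time; "q": joint angles; "qd": joint speeds; "joint_efforts": joint torques, N m; "ee_pos": TCP position; "tcp_rot": TCP orientation; "wrist_force": force on the tool from outside, world axes, zero at the start; "torque": the same for the moment, N m; "opening": finger opening in m.
Only numpy, scipy, OpenCV 4.12 (cv2) and the standard library are available. Lean on these libraries where they do the work, as an engineer would, in place of code of your own. Each camera call takes 0.05 s, during which the arm holds its last target.

### The job

Pack the white carrier for the blood-agar work: stack the two pink plates from the front of the desk flat between the four posts of its plate holder, stand the large brown bottle in the block with the wide bore and the small red-capped bottle in the block with the narrow bore. Set everything right down and upright without dropping it, and leave the beige plate and the blue-capped bottle beside them standing where they are.

Things in the scene. Friction and masses are not known exactly. Their poses are not given: they have to be found in the camera images.
- pink_plate_1_center (a point): Pink plate: flat round petri dish with its lid on, pink agar, diameter 58 mm, 15 mm high, rigid, lies flat on the desk, 40 g. The point is its centre, 7.5 mm above its underside; z is up. Goes into the carrier. The two pink plates are alike. Plates and bottles far back on the desk, by the lamp and behind the monitor, are not part of the job.
- pink_plate_2_center (a point): The other pink plate: flat round petri dish with its lid on, pink agar, diameter 58 mm, 15 mm high, rigid, lies flat on the desk, 40 g. The point is its centre, 7.5 mm above its underside; z is up. Goes into the carrier.
- brown_bottle_center (a point): Large brown bottle with a white screw cap and a blue band on its label, standing upright, 150 mm high in all. Body 62 mm in diameter, straight to 100 mm, solid to 130 mm; cap 37 mm in diameter from 131 to 150 mm. 0.2 to 0.4 kg. The point is its centre, 75 mm above its underside; z is up. Goes into the carrier.
- small_bottle_center (a point): Smallest bottle, cream-white with a red screw cap and a blue band, standing upright, 85 mm high in all. Body 40 mm in diameter up to 74 mm, cap 26 mm in diameter from 74 to 85 mm. 0.1 to 0.2 kg. The point is its centre, 42.5 mm above its underside; z is up. Goes into the carrier.
- beige_plate_center (a point): Beige plate, a look-alike that stays on the desk: flat round petri dish with its lid on, beige agar, diameter 58 mm, 15 mm high, rigid, lies flat on the desk, 40 g. The point is its centre, 7.5 mm above its underside; z is up.
- blue_bottle_center (a point): White bottle with a blue screw cap and a blue band, a look-alike that stays on the desk: 50 mm in diameter, 115 mm high in all. The point is its centre, 57.5 mm above its underside; z is up.
- wide_block_floor (a point): Grey block, 92 x 92 x 40 mm, in one bay of the carrier, with the wide round bore, 78 mm across, 32 mm deep. Point: centre of the bore's floor, 12 mm above the desk; z up, y along the carrier. The carrier is a fixed white tray, 112 x 312 mm, walls 28 mm high, a steel loop 65 mm high at each end; its three fixed inserts stand in a row along y, 98 mm apart, in any order.
- narrow_block_floor (a point): Grey block like the other, 92 x 92 x 40 mm, in another bay of the same carrier, with the narrow round bore, 55 mm across and 32 mm deep. The point is the centre of the bore's floor, 12 mm above the desk; the block's top is 32 mm higher. z is up, x and y run along the block's sides, y along the carrier.
- plate_holder_floor (a point): Plate holder in the third bay: white base, 92 x 92 mm, with a flat blue ring and four steel posts 6 mm thick, 34 mm high, 27.8 mm from the centre in x and in y: a plate has 7 mm of play. Fingers pass the 49 mm gaps between posts if they close along x or y. Point: centre of the base's top, where the lower plate lies, 14 mm above the desk; z up, x and y along its sides, y along the carrier.
Mind the look-alikes: they are no part of the job. Leave any green look-alike of the part that bears pink_plate_2_center alone.

How it is judged (in metres and radians):
At the end, for the whole second after the job is handed in: Pink plates stacked on the holder base, brown bottle on the floor of the wide bore, small one on that of the narrow bore: each within 13 mm of centre, 4 mm of seated height, 0.1 rad of upright, at rest. Beige plate and blue-capped bottle upright within 30 mm of where they stood (((horizontal distance between each of pink_plate_1_center, pink_plate_2_center and plate_holder_floor below 0.013 m and z of pink_plate_1_center in the frame of plate_holder_floor between 0.0035 and 0.0115 m and angle between each of pink_plate_1_center, pink_plate_2_center's own z axis and vertical below 0.1 rad and linear speed of each of pink_plate_1, pink_plate_2 below 0.02 m/s and z of pink_plate_2_center in the frame of plate_holder_floor between 0.0185 and 0.0265 m) or (horizontal distance between each of pink_plate_2_center, pink_plate_1_center and plate_holder_floor below 0.013 m and z of pink_plate_2_center in the frame of plate_holder_floor between 0.0035 and 0.0115 m and angle between each of pink_plate_2_center, pink_plate_1_center's own z axis and vertical below 0.1 rad and linear speed of each of pink_plate_2, pink_plate_1 below 0.02 m/s and z of pink_plate_1_center in the frame of plate_holder_floor between 0.0185 and 0.0265 m)) and horizontal distance between brown_bottle_center and wide_block_floor below 0.013 m and z of brown_bottle_center in the frame of wide_block_floor between 0.071 and 0.079 m and angle between each of brown_bottle_center, small_bottle_center, beige_plate_center, blue_bottle_center's own z axis and vertical below 0.1 rad and linear speed of each of brown_bottle, small_bottle below 0.02 m/s and horizontal distance between small_bottle_center and narrow_block_floor below 0.013 m and z of small_bottle_center in the frame of narrow_block_floor between 0.0385 and 0.0465 m and distance of each of beige_plate_center, blue_bottle_center from where it was at the start of the episode below 0.03 m); the robot touches nothing.
It fails at once if the beige plate or the blue-capped bottle is pushed more than 30 mm from where it stood, or tipped over (distance of any of beige_plate_center, blue_bottle_center from where it was at the start of the episode above 0.03 m or angle between any of beige_plate_center, blue_bottle_center's own z axis and vertical above 0.5 rad).
It fails at once if a pink plate, the brown bottle or the small bottle is dropped: it falls unheld faster than 0.7 m/s (a fall of some 25 mm) ((linear speed of pink_plate_1 above 0.7 m/s and contact force between pink_plate_1 and the fingers below 0.01 N and contact force between pink_plate_1 and the arm below 0.01 N) or (linear speed of pink_plate_2 above 0.7 m/s and contact force between pink_plate_2 and the fingers below 0.01 N and contact force between pink_plate_2 and the arm below 0.01 N) or (linear speed of brown_bottle above 0.7 m/s and contact force between brown_bottle and the fingers below 0.01 N and contact force between brown_bottle and the arm below 0.01 N) or (linear speed of small_bottle above 0.7 m/s and contact force between small_bottle and the fingers below 0.01 N and contact force between small_bottle and the arm below 0.01 N)).
It also fails if it takes over 112 s, if anything falls off the work surface, if the arm or the gripper's body presses on something with over 40 N, if the wrist force passes 120 N, or if a joint passes its speed limit or range.

## Working session

There is one attempt and no reset: what is moved stays moved. The work goes in short steps, Python scripts to look and compute and a tool call to move; the robot and the scene stay as the last step left them, time stands still between calls to the robot, and variables do not carry over. Pictures are saved under pics/ and viewed, and the job is handed in when it is done.

Besides the shell and the picture viewer there is one more tool, called after "Call:" as name(argument=value, ...) on one line, values as JSON. arm_command: Moves the arm, as the interface text tells. Its arguments: {"type":"object","properties":{"increments":{"type":"array"},"claw":{"type":"number"},"force":{"type":"number"}},"required":["increments"]}

```bash
mkdir -p pics; ls; python3 - <<'E'
from workcell import get_obs, camera
import cv2,numpy as np
o=get_obs();print(o)
for n in ("top","side"):
    c=camera(n);cv2.imwrite(f"pics/{n}0.png",c["frame"][:,:,::-1]);print(n,c["K"],c["R"],c["t"])
    np.savez(f"{n}0.npz",**c)
E
```

```text
pics
{'time': 0.0, 'q': array([-7.25944067e+01,  5.00989659e+00,  1.00334468e+01,  9.50977203e+01,
       -7.55866546e-04,  9.00003684e+01]), 'qd': array([ 0.07681118,  0.07933453, -0.06629884, -0.01246879,  0.02099058,
       -0.01486902]), 'joint_efforts': array([-1.44079437e-03, -5.20392323e+01,  4.64796066e+01,  1.66853325e-02,
       -6.60694172e-05, -2.81982757e-06]), 'ee_pos': array([ 0.1644577 , -0.52461777,  0.24158557]), 'tcp_rot': array([ 1.79999244e+02,  7.41701182e-02, -7.25947750e+01]), 'wrist_force': array([-0.40107796, -0.39763226,  0.28593702]), 'torque': array([-0.02421634, -0.05632259,  0.00511614]), 'opening': 0.0850868350541614}
top [[475.73419585   0.         277.63055398]
 [  0.         475.73419585 205.05525022]
 [  0.           0.           1.        ]] [[-0.02897819 -0.9995278   0.01021939]
 [-0.99655231  0.02809377 -0.07806564]
 [ 0.07774167 -0.01244636 -0.99689584]] [0.02421024 0.50456508 1.18655728]
side [[537.15925592   0.         277.2162976 ]
 [  0.         537.15925592 195.36242633]
 [  0.           0.           1.        ]] [[-0.81822076 -0.57470163  0.01525853]
 [-0.29448566  0.39617852 -0.86966705]
 [ 0.49375397 -0.71607305 -0.49340288]] [0.39844703 0.20778345 1.27069689]
```

View pics/top0.png

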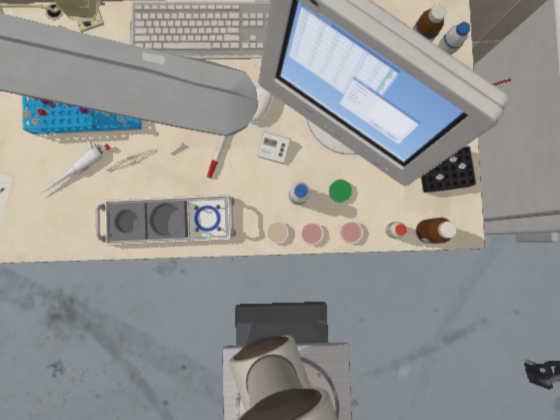

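View pics/side0.png

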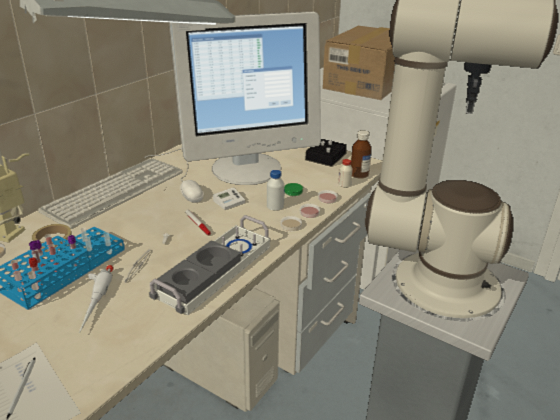

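The top view shows the carrier at the left, with the narrow bore at about (128,221), the wide bore at (167,219) and the plate holder at (208,218). In front are:
- Beige plate: (277,233)
- Pink plates: (313,233) and (351,232)
- Green plate: (340,191), a look-alike to leave alone
- Blue-capped bottle: (300,192)
- Red-capped bottle: (399,230)
- Brown bottle: (437,231)

The brown and blue-capped bottles at the top right (430,20) and (458,38) are at the back and not part of the job. Next I'll measure and check an enlarged crop.

```bash
cat > h.py <<'E'
import numpy as np,cv2
def ray(c,u,v,z):
    K,R,t=c["K"],c["R"],c["t"]
    d=R.T@np.linalg.solve(K,np.array([u,v,1.]));o=-R.T@t
    return o+d*(z-o[2])/d[2]
def proj(c,X):
    p=c["K"]@(c["R"]@np.array(X)+c["t"]);return p[:2]/p[2]
def cloud(c):
    h,w=c["range_z"].shape
    u,v=np.meshgrid(np.arange(w),np.arange(h))
    P=np.stack([u,v,np.ones_like(u)],-1)@np.linalg.inv(c["K"]).T*c["range_z"][...,None]
    return (P-c["t"])@c["R"]
E
python3 - <<'E'
from h import *
np.set_printoptions(precision=4,suppress=True)
c=dict(np.load("top0.npz"));s=dict(np.load("side0.npz"))
f=c["frame"][:,:,::-1]
a=cv2.resize(f[170:255,90:290],None,fx=4,fy=4,interpolation=cv2.INTER_CUBIC);cv2.imwrite("pics/cropA.png",a)
a=cv2.resize(f[170:255,262:462],None,fx=4,fy=4,interpolation=cv2.INTER_CUBIC);cv2.imwrite("pics/cropB.png",a)
P=cloud(c);S=cloud(s)
for n,(u,v) in dict(narrow=(128,221),wide=(167,219),hold=(208,218),beige=(277,233),p1=(313,233),p2=(351,232),green=(340,191),bluecap=(302,190),redcap=(401,230),browncap=(448,230),table=(260,200)).items():
    print(n,P[v,u])
print("above .16 near work: ")
m=(P[...,2]>.16)&(P[...,0]<.8)&(P[...,0]>.2)
# monitor/lamp lowest heights by y bins
for y in np.arange(-.6,.7,.1):
    k=m&(abs(P[...,1]-y)<.05)
    if k.any(): print(round(y,2),"minx",P[...,0][k].min(),"z",P[...,2][k].min(),P[...,2][k].max())
E
```

```text
narrow [0.4757 0.3899 0.0133]
wide [0.478  0.2914 0.0126]
hold [0.4775 0.1874 0.0138]
beige [0.4345 0.0134 0.0142]
p1 [ 0.4318 -0.0778  0.0152]
p2 [ 0.4316 -0.1748  0.0125]
green [ 0.5369 -0.1506  0.0151]
bluecap [ 0.5307 -0.0467  0.1209]
redcap [ 0.4318 -0.283   0.0847]
browncap [ 0.4275 -0.3711  0.1517]
table [0.5208 0.0545 0.0017]
above .16 near work: 
-0.5 minx 0.7491107128102803 z 0.16339493431110386 0.18268946692778207
-0.4 minx 0.615411893237316 z 0.4812296240040159 0.48985069027551176
-0.3 minx 0.5410377137869367 z 0.1600615394159339 0.5032651067622004
-0.2 minx 0.5747155685549475 z 0.16026475143682156 0.5023519136047724
-0.1 minx 0.646601388799666 z 0.1600260791940245 0.5015311238939081
-0.0 minx 0.20001015020275398 z 0.16008707863357569 1.2220157964218337
0.1 minx 0.5663816644704454 z 0.5342858187410535 0.5951857801405247
0.2 minx 0.577714052161123 z 0.5493299490822149 0.6130694675303635
0.3 minx 0.597222192049806 z 0.5660109845128085 0.6312136073979531
0.4 minx 0.6168298051895152 z 0.5821656381840304 0.6343197954518113
```

View pics/cropA.png

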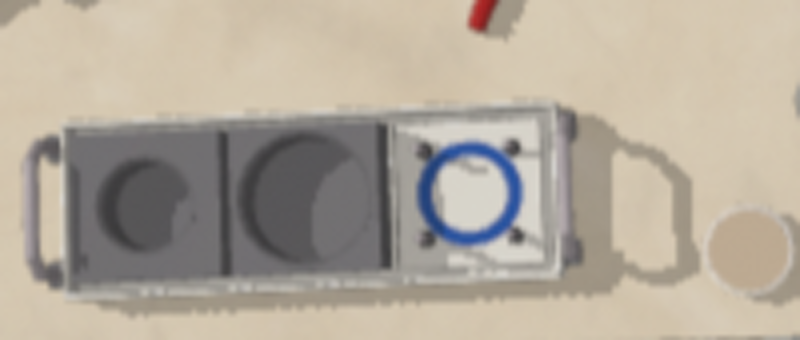

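View pics/cropB.png

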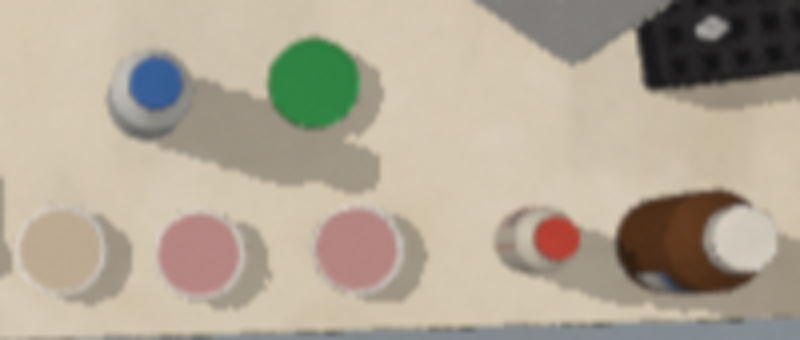

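The crops confirm it. Crop A has the narrow bore (145,205), the wide bore (305,198) and the holder ring (470,193). Crop B has the beige plate (62,250), two pink plates (200,254) and (358,250), the red cap (557,240) and the brown bottle's white cap (742,240), with the blue-capped bottle and green dish behind.

```bash
python3 - <<'E'
from h import *
np.set_printoptions(precision=4,suppress=True)
C={n:dict(np.load(n+"0.npz")) for n in("top","side")}
def blobs(c,lo,hi,box,minA=25):
    x0,y0,x1,y1=box
    hsv=cv2.cvtColor(c["frame"],cv2.COLOR_RGB2HSV)
    lo=np.array(lo);hi=np.array(hi)
    m=cv2.inRange(hsv,lo,hi) if lo[0]<=hi[0] else cv2.inRange(hsv,np.array([0,lo[1],lo[2]]),hi)|cv2.inRange(hsv,lo,np.array([180,hi[1],hi[2]]))
    k=np.zeros_like(m);k[y0:y1,x0:x1]=m[y0:y1,x0:x1]
    n,l,st,ce=cv2.connectedComponentsWithStats(k)
    return [(st[i],ce[i]) for i in range(1,n) if st[i][4]>=minA]
t=C["top"];s=C["side"]
def show(name,c,r,z):
    for st,ce in r: print(name,st,ce.round(1),ray(c,*ce,z))
for n,c,b in(("top",t,(295,215,370,250)),("side",s,(295,185,345,222))):
    show("pink "+n,c,blobs(c,[165,50,90],[8,255,255],b),.0145)
show("red top",t,blobs(t,[170,130,90],[8,255,255],(385,215,415,245)),.085)
show("red side",s,blobs(s,[170,130,90],[8,255,255],(335,150,360,180)),.080)
show("blue top",t,blobs(t,[100,110,60],[125,255,255],(285,175,320,205)),.115)
show("ring",t,blobs(t,[100,110,60],[125,255,255],(185,200,230,240)),.015)
show("ring side",s,blobs(s,[100,110,60],[125,255,255],(215,225,260,260)),.015)
show("whitecap",t,blobs(t,[0,0,150],[180,60,255],(430,215,458,245)),.150)
show("whitecap side",s,blobs(s,[0,0,150],[180,70,255],(350,125,375,145)),.142)
# depth: cap tops & plate tops
P=cloud(t);Z=P[...,2]
def reg(name,xy,r,zl,zh):
    m=(np.hypot(P[...,0]-xy[0],P[...,1]-xy[1])<r)&(Z>zl)&(Z<zh)
    q=P[m];print("depth",name,m.sum(),q.mean(0),"mid",(q.min(0)+q.max(0))/2,"ext",np.ptp(q,0))
reg("p1",(.432,-.078),.04,.01,.03);reg("p2",(.432,-.175),.04,.01,.03);reg("beige",(.4345,.0134),.04,.01,.03)
reg("red",(.432,-.283),.03,.08,.095);reg("brown",(.4275,-.371),.03,.143,.16);reg("bluecap",(.53,-.047),.03,.11,.13)
reg("carrier top blocks",(.477,.34),.12,.03,.05)
m=(abs(Z-.044)<.005)&(P[...,0]>.42)&(P[...,0]<.54)&(P[...,1]>.22)&(P[...,1]<.46)
q=P[m][:,:2].astype(np.float32);print(cv2.minAreaRect(q))
# carrier rim z~.028
m=(Z>.02)&(Z<.075)&(P[...,0]>.39)&(P[...,0]<.57)&(P[...,1]>.05)&(P[...,1]<.52)
q=P[m][:,:2].astype(np.float32);print(cv2.minAreaRect(q),q.min(0),q.max(0))
# bores: floor pixels
for y0,R in((.39,.0275),(.291,.039)):
    m=(abs(Z-.012)<.006)&(np.hypot(P[...,0]-.477,P[...,1]-y0)<R+.01)
    q=P[m];print("bore floor",m.sum(),q.mean(0),cv2.minEnclosingCircle(q[:,:2].astype(np.float32)))
E
```

```text
pink top [341 222  20  20 313] [350.6 231.8] [ 0.4321 -0.1735  0.0145]
pink top [302 224  20  19 304] [311.2 233.1] [ 0.4318 -0.0734  0.0145]
pink side [320 193  16   7  80] [327.3 196.2] [ 0.4251 -0.1706  0.0145]
pink side [301 207  17   8  96] [309.6 210.3] [ 0.4245 -0.0704  0.0145]
red top [396 225  11  10  86] [400.8 229.3] [ 0.4335 -0.2825  0.085 ]
red side [342 159  10   6  45] [346.3 161.6] [ 0.4323 -0.29    0.08  ]
blue top [295 185  12  12 117] [300.5 190.4] [ 0.5305 -0.0437  0.115 ]
ring [195 206  25  25 186] [207. 218.] [0.4775 0.1897 0.015 ]
ring side [226 239  26  14  74] [241.3 244.2] [0.4753 0.1766 0.015 ]
whitecap [430 215  28  30 475] [448.5 228.1] [ 0.4318 -0.3731  0.15  ]
whitecap side [350 125  25  20 392] [361.9 133. ] [ 0.4346 -0.3857  0.142 ]
depth p1 411 [ 0.4307 -0.0733  0.0156] mid [ 0.4319 -0.0728  0.016 ] ext [0.0561 0.0562 0.0118]
depth p2 420 [ 0.4311 -0.1741  0.0159] mid [ 0.4315 -0.1741  0.0167] ext [0.056  0.057  0.0131]
depth beige 407 [0.4357 0.0143 0.0161] mid [0.4359 0.0134 0.0164] ext [0.0539 0.056  0.0123]
depth red 98 [ 0.4326 -0.2823  0.0857] mid [ 0.4319 -0.2827  0.0853] ext [0.0241 0.0258 0.0101]
depth brown 227 [ 0.4282 -0.3705  0.1502] mid [ 0.4278 -0.3713  0.1495] ext [0.0366 0.0381 0.0128]
depth bluecap 141 [ 0.5294 -0.043   0.1155] mid [ 0.5301 -0.0437  0.1159] ext [0.0309 0.0308 0.01  ]
depth carrier top blocks 1885 [0.4741 0.349  0.0432] mid [0.4731 0.3464 0.04  ] ext [0.113  0.214  0.0199]
((0.4741843342781067, 0.3361758589744568), (0.09219586104154587, 0.2331567108631134), 0.8560515642166138)
((0.4750307500362396, 0.2879970073699951), (0.1120605617761612, 0.33351537585258484), 0.9859879016876221) [0.4165 0.1208] [0.5331 0.4553]
bore floor 309 [0.474  0.3909 0.0129] ((0.47440963983535767, 0.3903062045574188), 0.02687714621424675)
bore floor 687 [0.476  0.291  0.0128] ((0.48166772723197937, 0.2878861725330353), 0.04542270302772522)
```

```bash
python3 - <<'E'
from h import *
np.set_printoptions(precision=4,suppress=True)
t=dict(np.load("top0.npz"));s=dict(np.load("side0.npz"))
P=cloud(t);Z=P[...,2];S=cloud(s)
for n,(u0,u1) in dict(narrow=(110,144),wide=(148,186)).items():
    low=np.zeros(Z.shape,np.uint8);low[204:238,u0:u1]=(Z[204:238,u0:u1]<.037)
    cn,l,st,ce=cv2.connectedComponentsWithStats(low)
    i=1+st[1:,4].argmax();c=max(cv2.findContours((l==i).astype(np.uint8),cv2.RETR_EXTERNAL,cv2.CHAIN_APPROX_NONE)[0],key=len)
    e=cv2.fitEllipse(c);print(n,st[i],e,ray(t,*e[0],.044),"diam",np.mean(e[1])/475.7*1.14)
def reg(n,xy,r,zl,zh):
    for nm,Q in(("top",P),("side",S)):
        m=(np.hypot(Q[...,0]-xy[0],Q[...,1]-xy[1])<r)&(Q[...,2]>zl)&(Q[...,2]<zh)
        q=Q[m];print(n,nm,m.sum(),((np.percentile(q,2,0)+np.percentile(q,98,0))/2),np.ptp(q,0))
reg("p1",(.432,-.075),.04,.012,.03);reg("p2",(.432,-.175),.04,.012,.03)
reg("red",(.432,-.283),.03,.08,.095);reg("brown",(.4285,-.371),.03,.145,.16)
reg("loop+y",(.475,.445),.06,.055,.075);reg("loop-y",(.475,.13),.05,.055,.075)
reg("posts",(.476,.190),.045,.041,.055)
E
```

```text
narrow [116 211  22  22 370] ((126.43717193603516, 221.4956817626953), (20.471864700317383, 21.325725555419922), 31.2977237701416) [0.473  0.3845 0.044 ] diam 0.05008330133649414
wide [150 204  32  32 761] ((165.99691772460938, 219.6976318359375), (29.991601943969727, 30.59746551513672), 43.57853317260742) [0.4746 0.287  0.044 ] diam 0.07259989163693645
p1 top 381 [ 0.4308 -0.0729  0.0164] [0.056  0.0562 0.0098]
p1 side 190 [ 0.4274 -0.0753  0.0161] [0.06   0.0647 0.0085]
p2 top 401 [ 0.4315 -0.1743  0.0165] [0.056  0.057  0.0112]
p2 side 170 [ 0.4266 -0.1762  0.0162] [0.0608 0.0643 0.0107]
red top 98 [ 0.4328 -0.283   0.0859] [0.0241 0.0258 0.0101]
red side 38 [ 0.4294 -0.2826  0.0853] [0.0241 0.0303 0.0102]
brown top 219 [ 0.4287 -0.3715  0.1503] [0.0365 0.0381 0.0108]
brown side 71 [ 0.4242 -0.3709  0.1498] [0.0355 0.0456 0.0099]
loop+y top 122 [0.4719 0.4486 0.0621] [0.0779 0.0092 0.0146]
loop+y side 123 [0.4661 0.4483 0.0613] [0.0743 0.0122 0.0121]
loop-y top 117 [0.4765 0.1258 0.0632] [0.0786 0.0095 0.0154]
loop-y side 87 [0.4744 0.1249 0.0617] [0.0756 0.0111 0.0127]
posts top 23 [0.4771 0.1895 0.0465] [0.0602 0.061  0.0119]
posts side 29 [0.4746 0.1882 0.0458] [0.0638 0.0636 0.0094]
```

```bash
cat > go.py <<'E'
import sys,numpy as np
from scipy.spatial.transform import Rotation as Ro
from workcell import get_obs
def main(x,y,z,yaw=0):
    o=get_obs();R=Ro.from_euler("xyz",o["tcp_rot"],degrees=True)
    d=R.inv().apply(np.array([x,y,z])-o["ee_pos"])/.025
    dy=-((yaw-o["tcp_rot"][2]+180)%360-180)/6
    n=max(np.linalg.norm(d)/2,abs(dy)/1.43)
    print("t %.2f"%o["time"],"pos",o["ee_pos"].round(4),"rpy",o["tcp_rot"].round(2),"open %.4f"%o["opening"],"F",o["wrist_force"].round(1))
    print("total",d.round(2),"roll",round(dy,2),"rows",round(n,1))
main(*map(float,sys.argv[1:]))
E
python3 go.py .43 -.1745 .2 0
```

```text
t 0.10 pos [ 0.1645 -0.5246  0.2416] rpy [-1.800e+02  7.000e-02 -7.259e+01] open 0.0854 F [0.6 0.2 0.1]
total [-10.19 -14.32   1.68] roll -12.1 rows 8.8
```

Call:
arm_command(increments=[[[-0.5,-0.8,0],-0.6],[[-1.5,-2.2,0],-1.8],[[-2.6,-3.8,0],-3.0],[[-3.7,-5.4,0],-4.3],[[-4.9,-7.0,0],-5.6]], claw=-0.65, force=40)

```text
time: 0.6
ee_pos: [0.2955, -0.3539, 0.2414]
tcp_rot: [-180.0, 0.1, -38.7]
wrist_force: [1.3, -1.4, -0.1]
opening: 0.0703
```

```bash
python3 go.py .43 -.1745 .12 0
```

```text
t 0.60 pos [ 0.2955 -0.3539  0.2414] rpy [-1.7995e+02  7.0000e-02 -3.8720e+01] open 0.0703 F [ 1.3 -1.4 -0.1]
total [-0.28 -8.96  4.86] roll -6.45 rows 5.1
```

Call:
arm_command(increments=[[[-0.1,-1.7,0.4],-1.3],[[-0.2,-3.5,1.0],-2.6],[[-0.3,-5.3,2.0],-3.9],[[-0.3,-7.1,3.2],-5.2],[[-0.3,-8.9,4.4],-6.4]])

```text
time: 1.1
ee_pos: [0.4244, -0.1801, 0.136]
tcp_rot: [-179.9, 0.0, 0.0]
wrist_force: [-0.4, -0.7, -0.7]
opening: 0.0704
```

```bash
python3 go.py .43 -.1745 .014 0
```

```text
t 1.10 pos [ 0.4244 -0.1801  0.136 ] rpy [-1.7993e+02  0.0000e+00  1.0000e-02] open 0.0704 F [-0.4 -0.7 -0.7]
total [ 0.23 -0.22  4.88] roll 0.0 rows 2.4
```

Call:
arm_command(increments=[[[0.2,-0.2,1.0],0],[[0.2,-0.2,2.5],0],[[0.2,-0.2,3.5],0],[[0.2,-0.2,3.5],0]])

```text
time: 1.5
ee_pos: [0.4272, -0.1738, 0.0449]
tcp_rot: [-179.8, 0.3, 0.0]
wrist_force: [0.1, 0.5, 0.0]
opening: 0.0705
```

```bash
cat > pic.py <<'E'
import sys,cv2
from workcell import camera
n,out,x0,y0,x1,y1=sys.argv[1:7];x0,y0,x1,y1=map(int,(x0,y0,x1,y1))
f=camera(n)["frame"][y0:y1,x0:x1,::-1];k=min(780/f.shape[1],580/f.shape[0])
cv2.imwrite(f"pics/{out}.png",cv2.resize(f,None,fx=k,fy=k,interpolation=cv2.INTER_CUBIC))
E
python3 pic.py side s1 270 100 430 220; python3 go.py .43 -.1745 .014 0
```

```text
t 1.55 pos [ 0.4283 -0.1744  0.0473] rpy [-1.7986e+02  1.8000e-01  2.0000e-02] open 0.0704 F [ 0.6 -0.2  0.4]
total [0.07 0.01 1.33] roll 0.0 rows 0.7
```

View pics/s1.png

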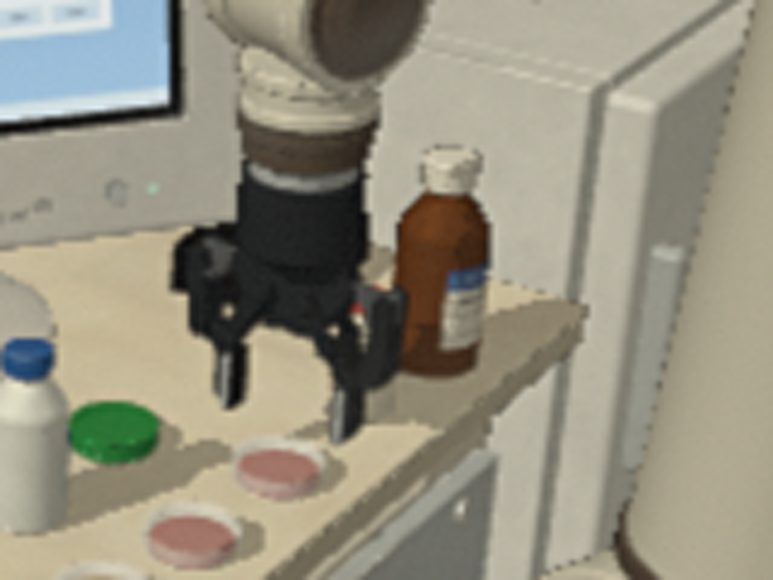

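The side view shows the open jaws straddling the right-hand pink plate at (280,467), with the tips at (230,400) and (340,440) still above it. I'll lower and close.

Call:
arm_command(increments=[[[0.07,0,0.6],0],[[0.07,0,1.2],0],[[0.07,0,1.3],0],[[0.07,0,1.3],0]])

```text
time: 1.95
ee_pos: [0.4301, -0.1745, 0.0152]
tcp_rot: [-179.9, 0.2, 0.0]
wrist_force: [-0.3, -0.7, -0.2]
opening: 0.0704
```

Call:
arm_command(increments=[[[0,0,0],0],[[0,0,0],0],[[0,0,0],0],[[0,0,0],0],[[0,0,0],0]], claw=-0.2, force=40)

```text
time: 2.45
ee_pos: [0.4307, -0.1749, 0.0167]
tcp_rot: [-179.9, 0.1, -0.0]
wrist_force: [-2.3, 0.7, 5.3]
opening: 0.0557
```

```bash
python3 pic.py side s2 270 100 430 220; python3 go.py .475 .189 .12 0
```

```text
t 2.50 pos [ 0.4308 -0.1749  0.0168] rpy [-1.7991e+02  6.0000e-02 -0.0000e+00] open 0.0560 F [-2.   1.2  5.2]
total [  1.76 -14.56  -4.11] roll -0.0 rows 7.6
```

View pics/s2.png

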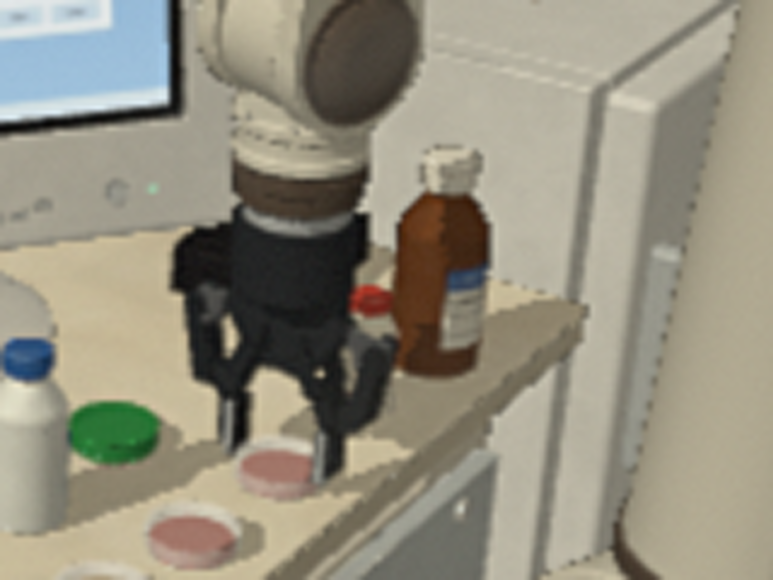

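Call:
arm_command(increments=[[[0,0,-0.4],0],[[0,0,-1.0],0],[[0,0,-1.6],0],[[0,0,-1.6],0]], claw=0)

```text
time: 2.9
ee_pos: [0.4323, -0.1755, 0.0597]
tcp_rot: [180.0, -0.2, -0.0]
wrist_force: [0.4, -0.4, -0.5]
opening: 0.0559
```

```bash
python3 pic.py side s3 270 100 430 220; python3 go.py .475 .189 .12 0
```

```text
t 2.95 pos [ 0.4317 -0.1753  0.0583] rpy [-1.7997e+02 -1.0000e-01 -1.0000e-02] open 0.0557 F [-0.  -0.4 -0.7]
total [  1.73 -14.57  -2.46] roll -0.0 rows 7.4
```

View pics/s3.png

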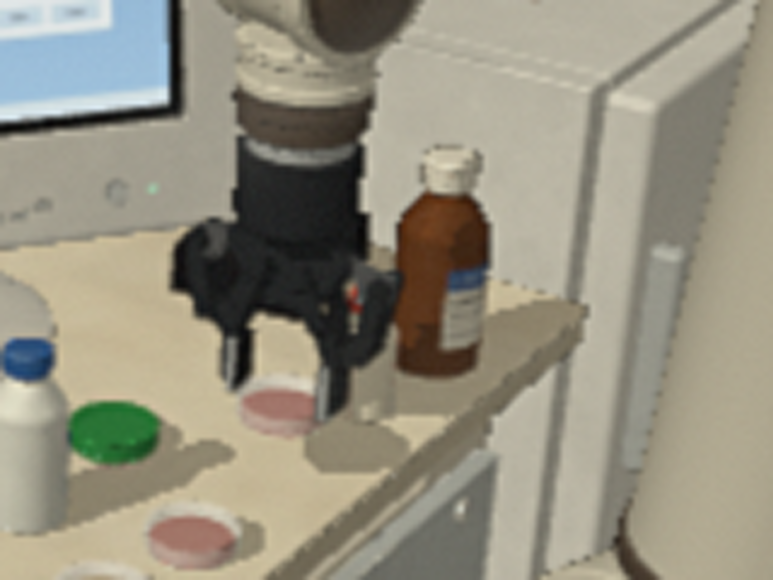

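Call:
arm_command(increments=[[[0,-0.3,-1.0],0],[[0,-1.2,-2.5],0],[[0.1,-2.6,-4.0],0],[[0.2,-4.4,-4.5],0],[[0.4,-6.3,-4.5],0]])

```text
time: 3.45
ee_pos: [0.4423, -0.0168, 0.1732]
tcp_rot: [-180.0, -0.3, -0.1]
wrist_force: [2.4, -0.3, -0.3]
opening: 0.0556
```

Call:
arm_command(increments=[[[0.3,-1.9,0],0],[[0.6,-3.8,0],0],[[0.9,-5.6,0],0],[[1.2,-7.1,0],0],[[1.3,-8.0,0.3],0]])

```text
time: 3.95
ee_pos: [0.4755, 0.186, 0.1658]
tcp_rot: [-180.0, -0.4, 0.0]
wrist_force: [0.3, -0.3, 0.0]
opening: 0.056
```

```bash
python3 go.py .475 .189 .07 0.8
```

```text
t 3.95 pos [0.4755 0.186  0.1658] rpy [-1.7995e+02 -3.6000e-01  2.0000e-02] open 0.0560 F [ 0.3 -0.3  0. ]
total [-0.04 -0.12  3.83] roll -0.13 rows 1.9
```

Call:
arm_command(increments=[[[0,-0.12,1.0],-0.1],[[0,-0.12,2.5],-0.1],[[0,-0.12,3.7],-0.1],[[0,-0.12,3.8],-0.1],[[0,-0.12,3.8],-0.1]])

```text
time: 4.45
ee_pos: [0.4757, 0.1889, 0.0706]
tcp_rot: [-180.0, -0.3, 0.6]
wrist_force: [-0.2, 0.2, -0.9]
opening: 0.0556
```

```bash
python3 pic.py side s4 140 130 340 310;python3 pic.py top t4 90 160 290 255; python3 go.py .475 .189 .0315 0.8
```

```text
t 4.55 pos [0.4769 0.1893 0.0726] rpy [-179.91   -0.48    0.61] open 0.0555 F [-0.2 -0.5 -0.8]
total [-0.09  0.01  1.64] roll -0.03 rows 0.8
```

View pics/s4.png

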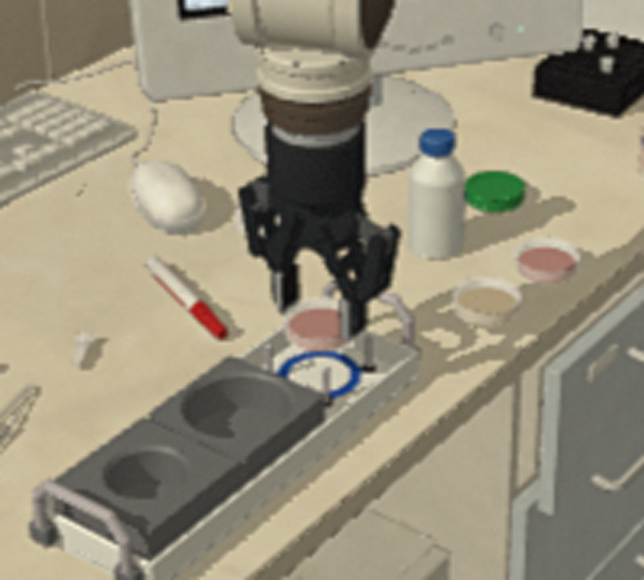

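View pics/t4.png

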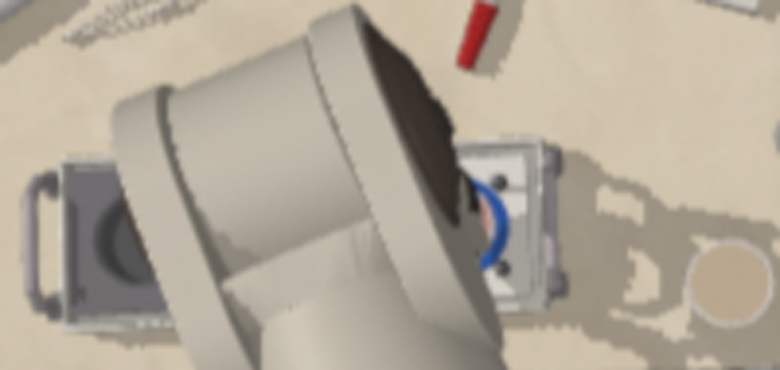

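```bash
python3 - <<'E'
from h import *
from workcell import camera
np.set_printoptions(precision=4,suppress=True)
for n in("side","top"):
    c=camera(n);Q=cloud(c)
    m=(np.hypot(Q[...,0]-.475,Q[...,1]-.189)<.045)
    for nm,zl,zh in(("plate",.060,.078),("ringlevel",.008,.02)):
        q=Q[m&(Q[...,2]>zl)&(Q[...,2]<zh)];
        if len(q): print(n,nm,len(q),np.percentile(q,2,0),np.percentile(q,98,0))
    hsv=cv2.cvtColor(c["frame"],cv2.COLOR_RGB2HSV)
    pk=((hsv[...,0]>165)|(hsv[...,0]<8))&(hsv[...,1]>50)&(hsv[...,2]>90)&m
    q=Q[pk];print(n,"pink",pk.sum(),q.min(0),q.max(0),q.mean(0))
E
python3 go.py .475 .189 .0315 0.8
```

```text
side plate 291 [0.4371 0.163  0.0622] [0.505  0.2149 0.0768]
side ringlevel 362 [0.436  0.1484 0.0116] [0.5156 0.2121 0.0186]
side pink 112 [0.448  0.1729 0.0684] [0.4902 0.2149 0.0752] [0.4708 0.1954 0.0721]
top plate 33 [0.4625 0.1605 0.0643] [0.4942 0.1698 0.0751]
top ringlevel 249 [0.4413 0.1465 0.0106] [0.5159 0.1816 0.0192]
top pink 11 [0.474  0.1647 0.0672] [0.4883 0.1674 0.0749] [0.4817 0.166  0.0719]
t 4.65 pos [0.4771 0.1893 0.0727] rpy [-179.9    -0.51    0.61] open 0.0559 F [ 0.5 -0.4  0.6]
total [-0.1   0.01  1.65] roll -0.03 rows 0.8
```

Call:
arm_command(increments=[[[-0.08,0,0.4],0],[[-0.08,0,0.9],0],[[-0.08,0,1.3],0],[[-0.08,0,1.6],0],[[-0.08,0,1.6],0]])

```text
time: 5.15
ee_pos: [0.475, 0.1892, 0.0314]
tcp_rot: [-179.9, -0.4, 0.6]
wrist_force: [0.3, 0.6, -0.4]
opening: 0.0556
```

```bash
python3 go.py .475 .189 .030 0.8; python3 pic.py side s5 190 200 290 280
```

```text
t 5.15 pos [0.475  0.1892 0.0314] rpy [-179.93   -0.43    0.61] open 0.0556 F [ 0.3  0.6 -0.4]
total [-0.    0.01  0.06] roll -0.03 rows 0.0
```

View pics/s5.png

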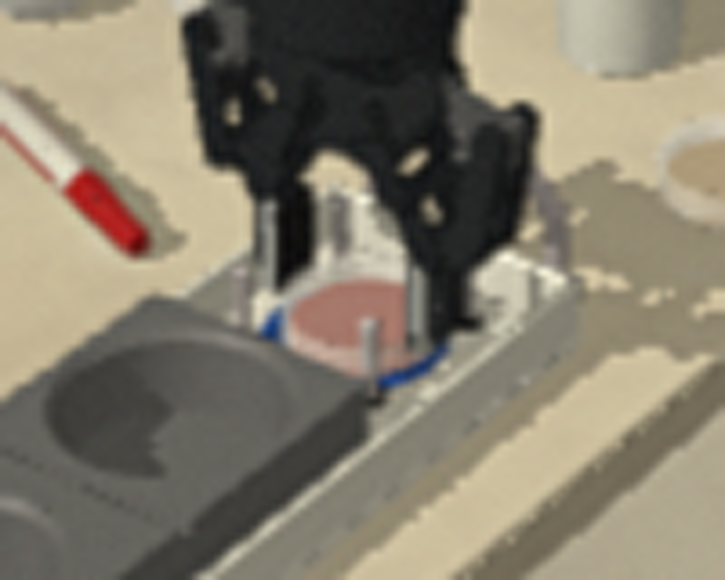

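The picture shows the plate level between the posts, nearly seated at (350,310). I'll lower it the rest of the way in small steps and watch the force.

Call:
arm_command(increments=[[[0,0,0.06],0],[[0,0,0.1],0],[[0,0,0.1],0]])

```text
time: 5.5
ee_pos: [0.4753, 0.1893, 0.0304]
tcp_rot: [-179.9, -0.5, 0.6]
wrist_force: [-2.9, -0.7, 6.7]
opening: 0.0556
```

Call:
arm_command(increments=[[[0,0,0.05],0],[[0,0,0.08],0],[[0,0,0.08],0]])

```text
time: 5.8
ee_pos: [0.4753, 0.1894, 0.0301]
tcp_rot: [-179.9, -0.5, 0.6]
wrist_force: [-7.4, -2.8, 15.1]
opening: 0.0562
```

Call:
arm_command(increments=[[[0,0,0],0],[[0,0,0],0],[[0,0,0],0],[[0,0,0],0]], claw=-0.6)

```text
time: 6.2
ee_pos: [0.4753, 0.1893, 0.0299]
tcp_rot: [-179.9, -0.5, 0.6]
wrist_force: [-0.2, 0.2, 0.2]
opening: 0.0683
```

Call:
arm_command(increments=[[[0,0,-0.5],0],[[0,0,-1.5],0],[[0,0,-3.0],0],[[0,0.5,-4.5],0],[[0,1.5,-5.2],0]])

```text
time: 6.7
ee_pos: [0.4753, 0.1524, 0.1642]
tcp_rot: [-179.8, -0.8, 0.7]
wrist_force: [0.9, -0.2, 0.7]
opening: 0.0685
```

```bash
python3 go.py .4305 -.0738 .14 0;python3 pic.py side s6 190 200 290 280
```

```text
t 6.70 pos [0.4753 0.1524 0.1642] rpy [-179.81   -0.76    0.71] open 0.0685 F [ 0.9 -0.2  0.7]
total [-1.92  9.03  0.91] roll 0.12 rows 4.6
```

View pics/s6.png

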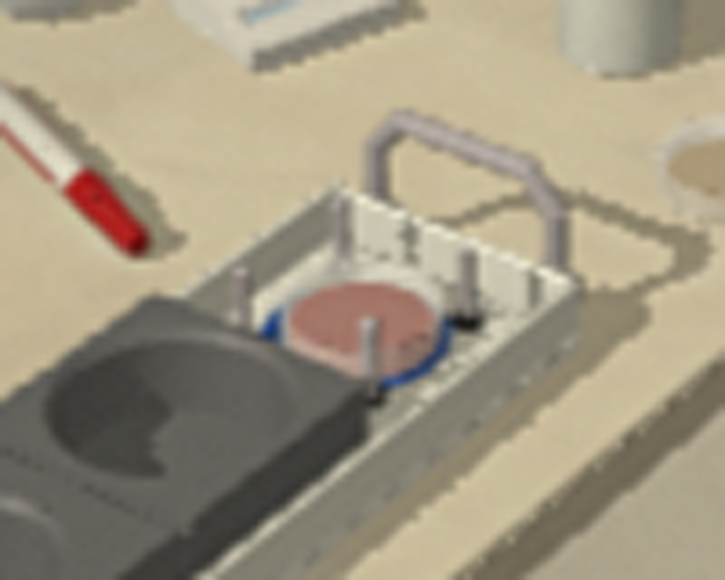

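The first plate lies flat between the four posts at (365,325). Next is the second pink plate.

Call:
arm_command(increments=[[[-0.3,1.4,0],0.1],[[-0.7,3.3,0],0.1],[[-1.1,5.2,0],0.1],[[-1.5,7.1,0],0.1],[[-1.9,8.8,0],0.1]])

```text
time: 7.25
ee_pos: [0.4299, -0.073, 0.1655]
tcp_rot: [-179.9, -0.9, 0.0]
wrist_force: [1.2, -0.8, -0.2]
opening: 0.0686
```

```bash
python3 go.py .4305 -.0738 .055 0
```

```text
t 7.25 pos [ 0.4299 -0.073   0.1655] rpy [-1.7987e+02 -9.2000e-01  1.0000e-02] open 0.0686 F [ 1.2 -0.8 -0.2]
total [-0.05  0.04  4.42] roll 0.0 rows 2.2
```

Call:
arm_command(increments=[[[0,0,1.0],0],[[0,0,2.6],0],[[0,0,4.0],0],[[0,0,4.4],0],[[0,0,4.4],0]])

```text
time: 7.75
ee_pos: [0.4309, -0.0725, 0.0551]
tcp_rot: [-179.8, -0.8, 0.0]
wrist_force: [0.0, 0.2, 0.8]
opening: 0.0682
```

```bash
python3 go.py .4305 -.0738 .0155 0;python3 pic.py side s7 250 120 390 230
```

```text
t 7.75 pos [ 0.4309 -0.0725  0.0551] rpy [-1.7985e+02 -8.1000e-01  1.0000e-02] open 0.0682 F [0.  0.2 0.8]
total [-0.04  0.05  1.58] roll 0.0 rows 0.8
```

View pics/s7.png

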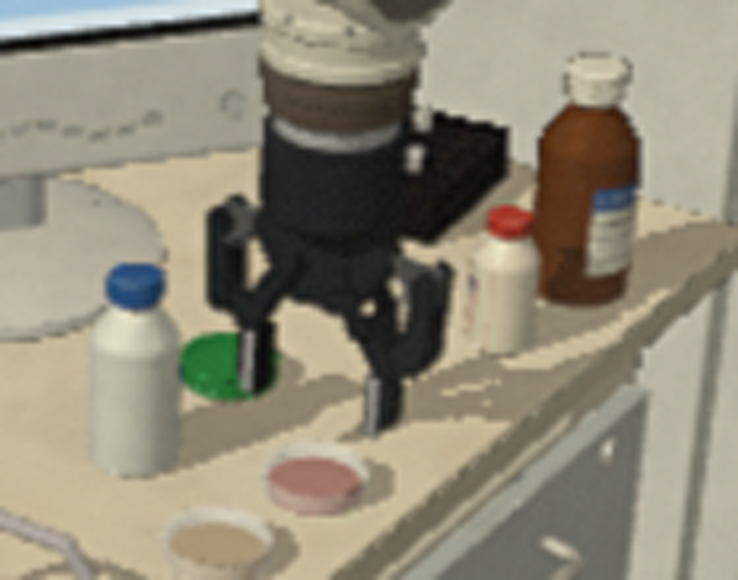

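The jaws are straddling the second pink plate at (315,483), clear of the blue-capped bottle and the green dish.

Call:
arm_command(increments=[[[0,0.05,0.6],0],[[0,0.05,1.2],0],[[0,0.05,1.55],0],[[0,0.05,1.55],0]])

```text
time: 8.2
ee_pos: [0.4322, -0.0737, 0.0172]
tcp_rot: [-179.9, -0.9, 0.0]
wrist_force: [0.0, 0.5, -0.1]
opening: 0.0683
```

Call:
arm_command(increments=[[[0,0,0],0],[[0,0,0],0],[[0,0,0],0],[[0,0,0],0]], claw=-0.1)

```text
time: 8.6
ee_pos: [0.4327, -0.0737, 0.0184]
tcp_rot: [-179.9, -1.0, 0.0]
wrist_force: [-2.4, -0.2, 6.0]
opening: 0.0554
```

Call:
arm_command(increments=[[[0,0,-0.3],0],[[0,0,-0.8],0],[[0,0,-1.6],0],[[0,0,-1.6],0]], claw=0)

```text
time: 9.0
ee_pos: [0.4338, -0.0741, 0.0619]
tcp_rot: [-179.9, -1.2, 0.0]
wrist_force: [0.8, 0.5, -0.9]
opening: 0.0551
```

```bash
python3 go.py .475 .189 .17 0.6;python3 pic.py side s8 250 120 390 230
```

```text
t 9.00 pos [ 0.4338 -0.0741  0.0619] rpy [-1.7992e+02 -1.2300e+00  4.0000e-02] open 0.0551 F [ 0.8  0.5 -0.9]
total [  1.75 -10.53  -4.27] roll -0.09 rows 5.7
```

View pics/s8.png

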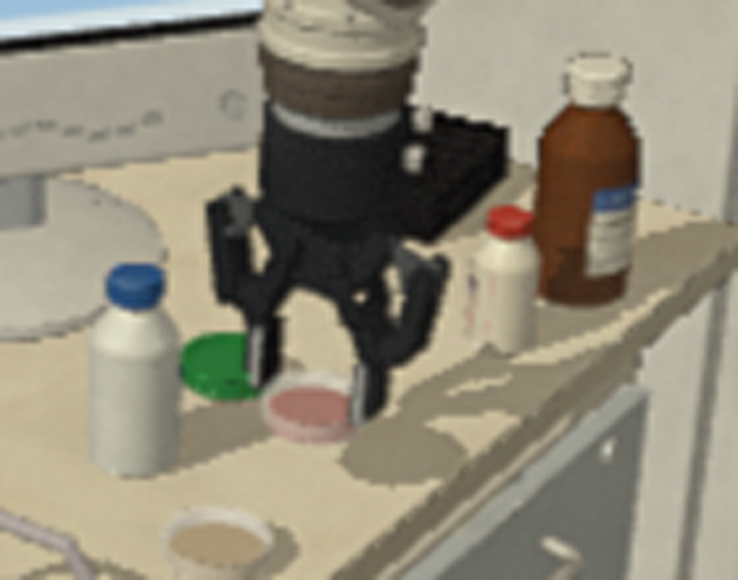

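Call:
arm_command(increments=[[[0,-0.2,-1.2],0],[[0.1,-1.0,-2.8],0],[[0.4,-2.5,-4.0],0],[[0.7,-4.3,-4.2],0],[[1.0,-6.1,-4.2],0]])

```text
time: 9.55
ee_pos: [0.4568, 0.0798, 0.1676]
tcp_rot: [-179.9, -1.3, -0.0]
wrist_force: [1.6, -1.7, -0.3]
opening: 0.055
```

```bash
python3 go.py .475 .189 .16 0.6
```

```text
t 9.55 pos [0.4568 0.0798 0.1676] rpy [-1.7988e+02 -1.3100e+00 -3.0000e-02] open 0.0550 F [ 1.6 -1.7 -0.3]
total [ 0.72 -4.37  0.33] roll -0.1 rows 2.2
```

Call:
arm_command(increments=[[[0.3,-1.5,0],-0.1],[[0.5,-3.0,0],-0.1],[[0.7,-4.0,0.3],-0.1],[[0.7,-4.4,0.3],-0.1],[[0.7,-4.4,0.3],-0.1]])

```text
time: 10.05
ee_pos: [0.474, 0.1905, 0.16]
tcp_rot: [-179.9, -1.2, 0.7]
wrist_force: [0.7, -0.4, -0.4]
opening: 0.0555
```

```bash
python3 go.py .475 .189 .087 0.6
```

```text
t 10.05 pos [0.474  0.1905 0.16  ] rpy [-179.93   -1.23    0.67] open 0.0555 F [ 0.7 -0.4 -0.4]
total [-0.02  0.06  2.92] roll 0.01 rows 1.5
```

Call:
arm_command(increments=[[[0,0.06,1.0],0],[[0,0.06,2.2],0],[[0,0.06,2.9],0],[[0,0.06,2.9],0]])

```text
time: 10.45
ee_pos: [0.4743, 0.1872, 0.0853]
tcp_rot: [180.0, -1.0, 0.6]
wrist_force: [-0.4, 0.2, -0.3]
opening: 0.0551
```

```bash
python3 go.py .475 .189 .0485 0.6;python3 pic.py side s9 190 190 290 270; python3 - <<'E'
from h import *
from workcell import camera
np.set_printoptions(precision=4,suppress=True)
c=camera("side");Q=cloud(c)
m=(np.hypot(Q[...,0]-.475,Q[...,1]-.189)<.045)&(Q[...,2]>.05)
hsv=cv2.cvtColor(c["frame"],cv2.COLOR_RGB2HSV)
pk=((hsv[...,0]>165)|(hsv[...,0]<8))&(hsv[...,1]>50)&(hsv[...,2]>90)&m
q=Q[pk];print("pink",pk.sum(),q.min(0),q.max(0),q.mean(0),np.median(q[:,2]))
A=np.c_[q[:,:2],np.ones(len(q))];print(np.linalg.lstsq(A,q[:,2],rcond=None)[0])
E
```

```text
t 10.45 pos [0.4743 0.1872 0.0853] rpy [179.97  -1.02   0.59] open 0.0551 F [-0.4  0.2 -0.3]
total [ 0.   -0.07  1.47] roll -0.0 rows 0.7
pink 114 [0.4489 0.1731 0.0793] [0.489  0.2125 0.0882] [0.4689 0.194  0.0848] 0.0847145493160507
[-0.0186 -0.0061  0.0947]
```

View pics/s9.png

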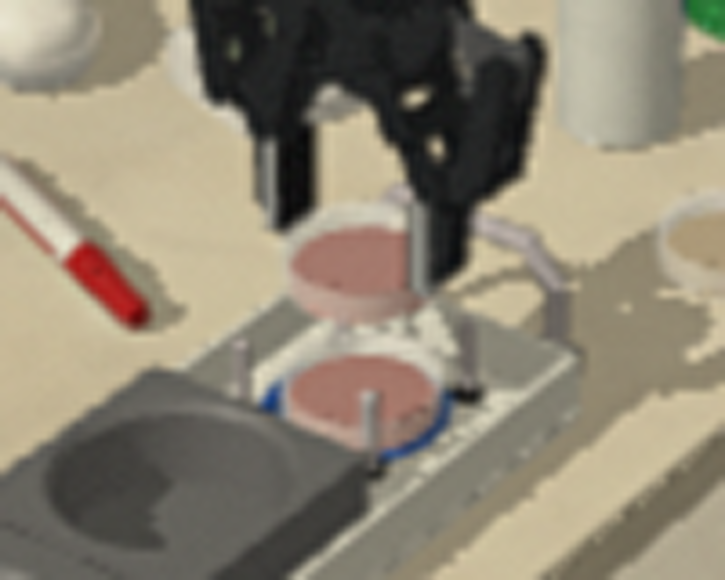

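The second plate at (360,265) is level and directly above the first one at (365,400). I'll lower it.

Call:
arm_command(increments=[[[0,-0.05,0.4],0],[[0,-0.05,0.9],0],[[0,-0.05,1.3],0],[[0,-0.05,1.4],0],[[0,-0.05,1.4],0]])

```text
time: 11.05
ee_pos: [0.4761, 0.1893, 0.0526]
tcp_rot: [-180.0, -1.2, 0.6]
wrist_force: [-0.1, -1.6, -0.5]
opening: 0.0557
```

Call:
arm_command(increments=[[[0,0,0.06],0],[[0,0,0.1],0],[[0,0,0.1],0]])

```text
time: 11.35
ee_pos: [0.4762, 0.1894, 0.0502]
tcp_rot: [-180.0, -1.2, 0.6]
wrist_force: [-0.2, 0.1, 0.4]
opening: 0.0553
```

Call:
arm_command(increments=[[[0,0,0.06],0],[[0,0,0.12],0],[[0,0,0.12],0]])

```text
time: 11.65
ee_pos: [0.4764, 0.1895, 0.0477]
tcp_rot: [-179.9, -1.2, 0.6]
wrist_force: [-0.9, -0.5, 3.8]
opening: 0.0555
```

Call:
arm_command(increments=[[[0,0,0.05],0],[[0,0,0.05],0]])

```text
time: 11.85
ee_pos: [0.4765, 0.1895, 0.0476]
tcp_rot: [-179.9, -1.3, 0.6]
wrist_force: [-4.3, -2.3, 11.1]
opening: 0.0556
```

Call:
arm_command(increments=[[[0,0,0],0],[[0,0,0],0],[[0,0,0],0],[[0,0,0],0]], claw=-0.6)

```text
time: 12.25
ee_pos: [0.4764, 0.1895, 0.0474]
tcp_rot: [-179.9, -1.2, 0.6]
wrist_force: [0.1, -0.4, -0.4]
opening: 0.0686
```

Call:
arm_command(increments=[[[0,0,-0.5],0],[[0,0,-1.5],0],[[0,0,-3.0],0],[[0,0.5,-4.5],0],[[0,1.5,-5.8],0]])

```text
time: 12.75
ee_pos: [0.4736, 0.1523, 0.1951]
tcp_rot: [-179.9, -1.3, 0.7]
wrist_force: [0.9, 0.9, -0.9]
opening: 0.0681
```

```bash
python3 go.py .4275 -.371 .23 0;python3 pic.py side s10 190 200 290 280
```

```text
t 12.75 pos [0.4736 0.1523 0.1951] rpy [-179.89   -1.32    0.73] open 0.0681 F [ 0.9  0.9 -0.9]
total [-2.08 20.9  -1.48] roll 0.12 rows 10.5
```

View pics/s10.png

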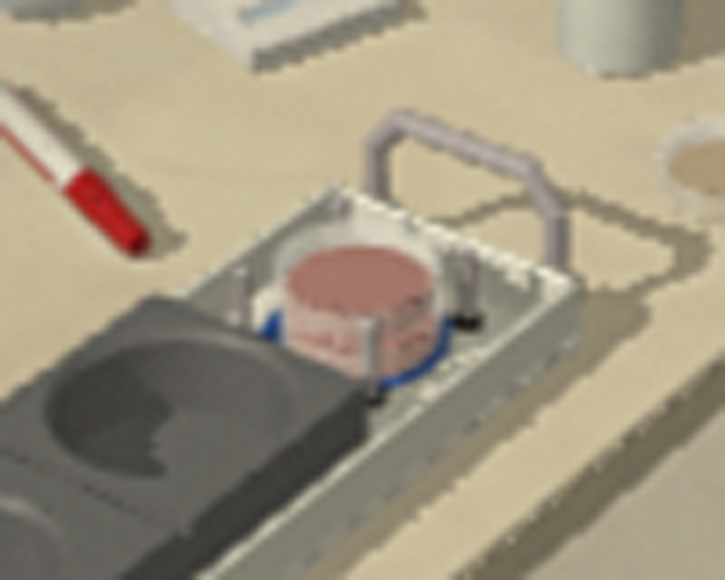

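The two plates are stacked flat at (360,300). Now the brown bottle, which I'll grip by the cap.

Call:
arm_command(increments=[[[-0.1,1.3,-0.5],0.1],[[-0.3,3.2,-1.0],0.1],[[-0.5,5.2,-1.5],0.1],[[-0.7,7.2,-1.5],0.1],[[-0.9,9.2,-1.5],0.1]], claw=-0.4)

```text
time: 13.3
ee_pos: [0.4535, -0.0804, 0.2385]
tcp_rot: [-179.9, -1.8, 0.1]
wrist_force: [1.7, -0.5, 0.4]
opening: 0.0597
```

Call:
arm_command(increments=[[[-0.2,2.0,0],0],[[-0.4,4.0,0],0],[[-0.6,6.0,0],0],[[-0.8,8.0,0],0],[[-1.0,9.8,0],0]])

```text
time: 13.8
ee_pos: [0.428, -0.3276, 0.2382]
tcp_rot: [-179.9, -1.9, 0.0]
wrist_force: [0.8, 0.6, -0.1]
opening: 0.0597
```

```bash
python3 go.py .4275 -.371 .175 0
```

```text
t 13.80 pos [ 0.428  -0.3276  0.2382] rpy [-1.7991e+02 -1.8500e+00  4.0000e-02] open 0.0597 F [ 0.8  0.6 -0.1]
total [-0.1   1.74  2.52] roll 0.01 rows 1.5
```

Call:
arm_command(increments=[[[-0.1,0.8,0.3],0],[[-0.1,1.5,1.0],0],[[-0.1,1.74,2.5],0],[[-0.1,1.74,2.5],0]])

```text
time: 14.2
ee_pos: [0.4259, -0.3705, 0.1714]
tcp_rot: [-179.7, -1.6, -0.0]
wrist_force: [0.9, 1.0, 0.2]
opening: 0.0594
```

```bash
python3 go.py .4275 -.371 .145 0;python3 pic.py side s11 270 70 430 190
```

```text
t 14.20 pos [ 0.4259 -0.3705  0.1714] rpy [-1.7965e+02 -1.5500e+00 -4.0000e-02] open 0.0594 F [0.9 1.  0.2]
total [0.03 0.02 1.06] roll -0.01 rows 0.5
```

View pics/s11.png

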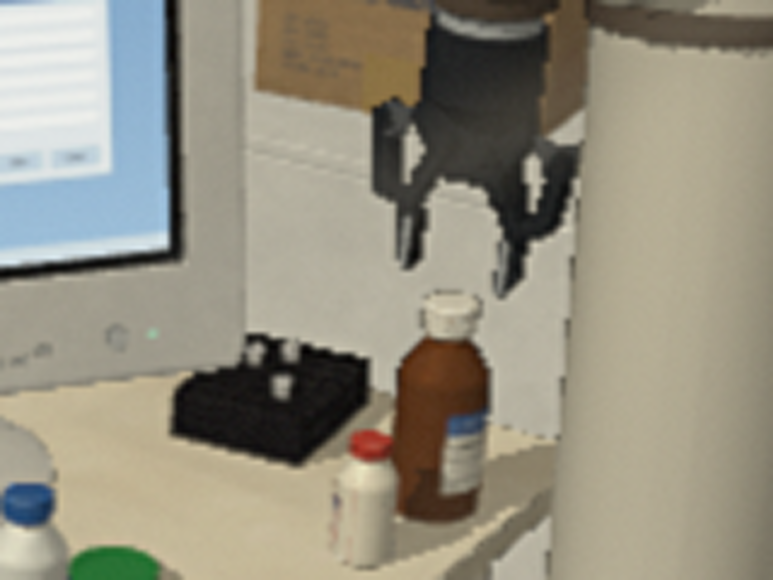

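The open tips at (408,265) and (508,293) straddle the white cap at (450,310). I'll lower and grip.

Call:
arm_command(increments=[[[0.03,0,0.5],0],[[0.03,0,1.0],0],[[0.03,0,1.02],0],[[0.03,0,1.02],0]], force=70)

```text
time: 14.65
ee_pos: [0.4281, -0.3699, 0.149]
tcp_rot: [-179.8, -1.7, 0.0]
wrist_force: [0.6, 0.8, 0.7]
opening: 0.0595
```

Call:
arm_command(increments=[[[0,0,0],0],[[0,0,0],0],[[0,0,0],0],[[0,0,0],0],[[0,0,0],0]], claw=0.4)

```text
time: 15.15
ee_pos: [0.4285, -0.3702, 0.1504]
tcp_rot: [-179.8, -1.8, 0.0]
wrist_force: [0.9, 0.8, 7.2]
opening: 0.0342
```

```bash
python3 go.py .4275 -.371 .22 0;python3 pic.py side s12 270 70 430 190
```

```text
t 15.15 pos [ 0.4285 -0.3702  0.1504] rpy [-1.7983e+02 -1.7700e+00  3.0000e-02] open 0.0342 F [0.9 0.8 7.2]
total [ 0.05  0.02 -2.78] roll 0.0 rows 1.4
```

View pics/s12.png

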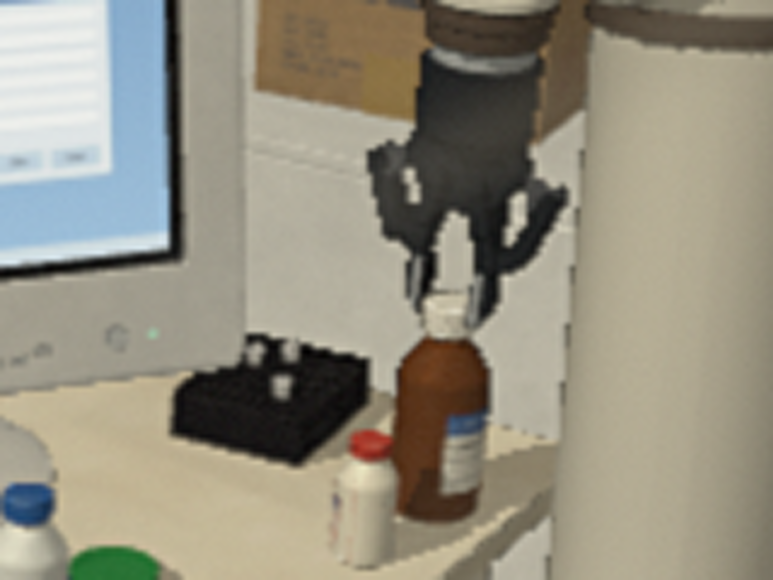

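The grip covers only about the top 11 mm of the cap, so I'll regrip deeper before lifting.

Call:
arm_command(increments=[[[0,0,0],0],[[0,0,0],0],[[0,0,0.2],0],[[0,0,0.25],0],[[0,0,0.25],0]], claw=-0.2)

```text
time: 15.7
ee_pos: [0.4285, -0.37, 0.1435]
tcp_rot: [-179.8, -1.7, 0.0]
wrist_force: [0.0, 0.7, -0.4]
opening: 0.0515
```

Call:
arm_command(increments=[[[0,0,0.08],0],[[0,0,0.08],0],[[0,0,0.08],0],[[0,0,0.08],0],[[0,0,0.08],0]], claw=0.4)

```text
time: 16.2
ee_pos: [0.4287, -0.3701, 0.1418]
tcp_rot: [-179.8, -1.8, 0.0]
wrist_force: [0.8, -0.6, 4.5]
opening: 0.0348
```

Call:
arm_command(increments=[[[0,0,-0.3],0],[[0,0,-0.8],0],[[0,0,-1.3],0],[[0,0,-1.5],0],[[0,0,-1.5],0]])

```text
time: 16.7
ee_pos: [0.4279, -0.3706, 0.1806]
tcp_rot: [-179.9, -1.8, 0.0]
wrist_force: [-0.0, -0.5, -3.0]
opening: 0.0347
```

```bash
python3 go.py .43 -.371 .27 0;python3 pic.py side s13 270 70 430 190
```

```text
t 16.70 pos [ 0.4279 -0.3706  0.1806] rpy [-1.7988e+02 -1.8300e+00  3.0000e-02] open 0.0347 F [-0.  -0.5 -3. ]
total [ 0.2   0.01 -3.57] roll 0.01 rows 1.8
```

View pics/s13.png

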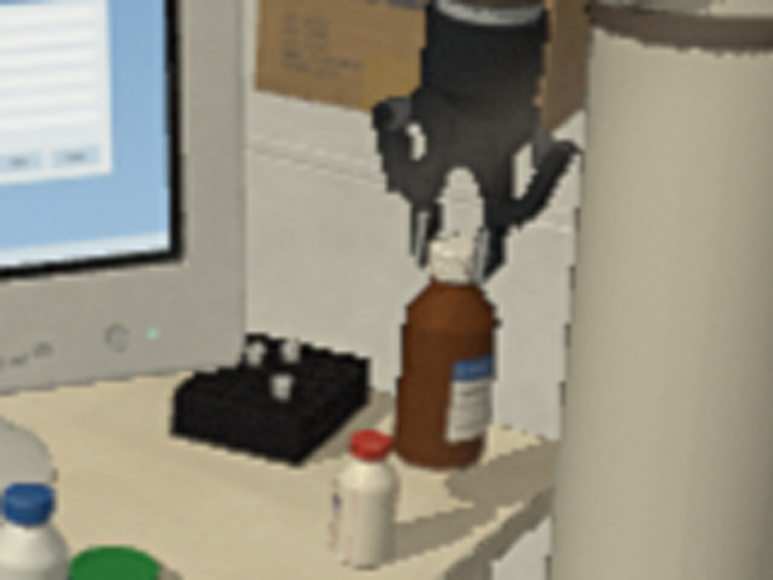

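The bottle hangs from its cap at (455,255), near vertical. I'll lift it higher and carry it across.

Call:
arm_command(increments=[[[0,0,-0.5],0],[[0,0,-1.5],0],[[0.1,-0.2,-2.6],0],[[0.1,-0.7,-3.4],0],[[0.1,-1.5,-3.5],0]])

```text
time: 17.25
ee_pos: [0.4279, -0.3334, 0.27]
tcp_rot: [-180.0, -1.9, -0.0]
wrist_force: [0.1, 0.9, -2.3]
opening: 0.0348
```

Call:
arm_command(increments=[[[0.1,-1.0,0],0],[[0.2,-2.2,0],0],[[0.3,-3.6,0],0],[[0.4,-5.2,0],0],[[0.5,-6.8,0],0]])

```text
time: 17.75
ee_pos: [0.4397, -0.1612, 0.2696]
tcp_rot: [-179.9, -1.9, -0.1]
wrist_force: [1.0, -0.3, -2.8]
opening: 0.0345
```

```bash
python3 go.py .475 .287 .27 0.8
```

```text
t 17.75 pos [ 0.4397 -0.1612  0.2696] rpy [-1.7994e+02 -1.8900e+00 -5.0000e-02] open 0.0345 F [ 1.  -0.3 -2.8]
total [  1.39 -17.93   0.05] roll -0.14 rows 9.0
```

Call:
arm_command(increments=[[[0.1,-1.6,0],0],[[0.2,-3.3,0],0],[[0.4,-5.1,0],0],[[0.5,-6.9,0],-0.1],[[0.6,-8.7,0],-0.1]])

```text
time: 18.25
ee_pos: [0.4538, 0.0585, 0.2695]
tcp_rot: [-180.0, -1.9, 0.6]
wrist_force: [0.2, 0.1, -2.7]
opening: 0.0346
```

Call:
arm_command(increments=[[[0.2,-1.8,0],0],[[0.3,-3.6,0],0],[[0.5,-5.3,0],0],[[0.6,-6.9,0],0],[[0.7,-8.2,0],0]])

```text
time: 18.75
ee_pos: [0.4678, 0.2662, 0.2692]
tcp_rot: [-180.0, -1.8, 0.7]
wrist_force: [-0.8, -0.9, -3.6]
opening: 0.0349
```

```bash
python3 go.py .475 .287 .21 0.8
```

```text
t 18.75 pos [0.4678 0.2662 0.2692] rpy [-179.98   -1.78    0.67] open 0.0349 F [-0.8 -0.9 -3.6]
total [ 0.23 -0.83  2.38] roll -0.02 rows 1.3
```

Call:
arm_command(increments=[[[0.1,-0.6,0.5],0],[[0.1,-0.83,1.4],0],[[0.1,-0.83,2.2],0],[[0.1,-0.83,2.4],0],[[0.1,-0.83,2.4],0]])

```text
time: 19.25
ee_pos: [0.471, 0.2864, 0.208]
tcp_rot: [179.9, -1.7, 0.7]
wrist_force: [0.5, 0.0, -2.1]
opening: 0.0346
```

```bash
python3 go.py .473 .287 .158 0.8;python3 pic.py side s14 150 130 310 280; python3 - <<'E'
from h import *
from workcell import camera
np.set_printoptions(precision=4,suppress=True)
for n in("side","top"):
    c=camera(n);Q=cloud(c)
    hsv=cv2.cvtColor(c["frame"],cv2.COLOR_RGB2HSV)
    m=(np.hypot(Q[...,0]-.475,Q[...,1]-.287)<.06)&(Q[...,2]>.05)&(hsv[...,0]<18)&(hsv[...,1]>100)
    for a,b in((.07,.09),(.09,.11),(.11,.13),(.13,.15),(.15,.165)):
        q=Q[m&(Q[...,2]>=a)&(Q[...,2]<b)]
        if len(q)>8:
            A=np.c_[2*q[:,:2],np.ones(len(q))];s=np.linalg.lstsq(A,(q[:,:2]**2).sum(1),rcond=None)[0]
            print(n,a,len(q),"circle",s[:2],np.sqrt(s[2]+s[0]**2+s[1]**2),q.min(0)[:2],q.max(0)[:2])
E
```

```text
t 19.25 pos [0.471  0.2864 0.208 ] rpy [179.95  -1.66   0.67] open 0.0346 F [ 0.5  0.  -2.1]
total [ 0.02 -0.02  2.  ] roll -0.02 rows 1.0
side 0.07 151 circle [0.4682 0.2827] 0.028308193210099104 [0.437  0.2696] [0.4884 0.3137]
side 0.09 95 circle [0.4692 0.2827] 0.028588823530246655 [0.4396 0.2754] [0.4888 0.314 ]
side 0.11 75 circle [0.4692 0.2902] 0.02184105612974002 [0.4519 0.3035] [0.4901 0.3139]
side 0.13 81 circle [0.4692 0.2866] 0.025128582290225434 [0.4411 0.2787] [0.4872 0.3144]
side 0.15 139 circle [0.4676 0.2828] 0.02836819812527717 [0.4373 0.272 ] [0.4881 0.3147]
top 0.15 27 circle [0.4717 0.2848] 0.0311822023222347 [0.4434 0.2535] [0.4948 0.2716]
```

View pics/s14.png

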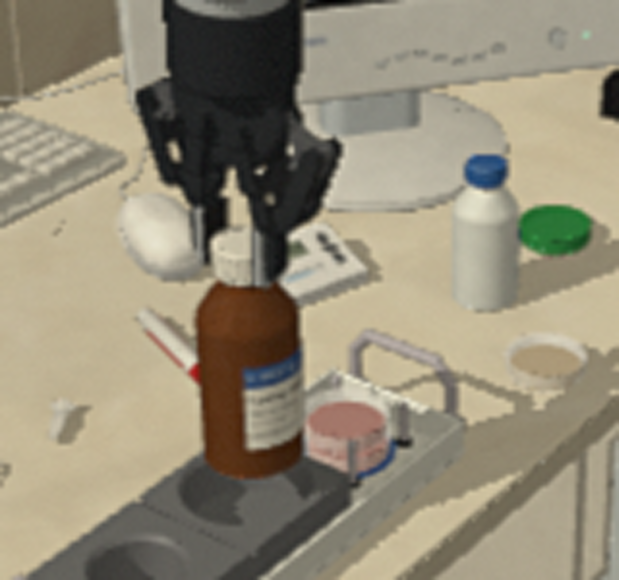

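The bottle is vertical over the wide bore at (260,470), but the fit puts its axis about 3 mm short in both x and y. I'll correct for that while lowering.

Call:
arm_command(increments=[[[0.1,-0.12,0.1],0],[[0.1,-0.12,0.5],0],[[0.1,-0.12,1.0],0],[[0.08,-0.12,1.4],0],[[0.08,-0.12,1.5],0]])

```text
time: 19.9
ee_pos: [0.4745, 0.2895, 0.1707]
tcp_rot: [180.0, -1.7, 0.6]
wrist_force: [-0.5, -0.1, -3.0]
opening: 0.0346
```

```bash
python3 go.py .474 .2895 .156 0.8;python3 pic.py side s15 150 170 290 280
```

```text
t 19.90 pos [0.4745 0.2895 0.1707] rpy [179.98  -1.71   0.65] open 0.0346 F [-0.5 -0.1 -3. ]
total [-0.04 -0.    0.59] roll -0.03 rows 0.3
```

View pics/s15.png

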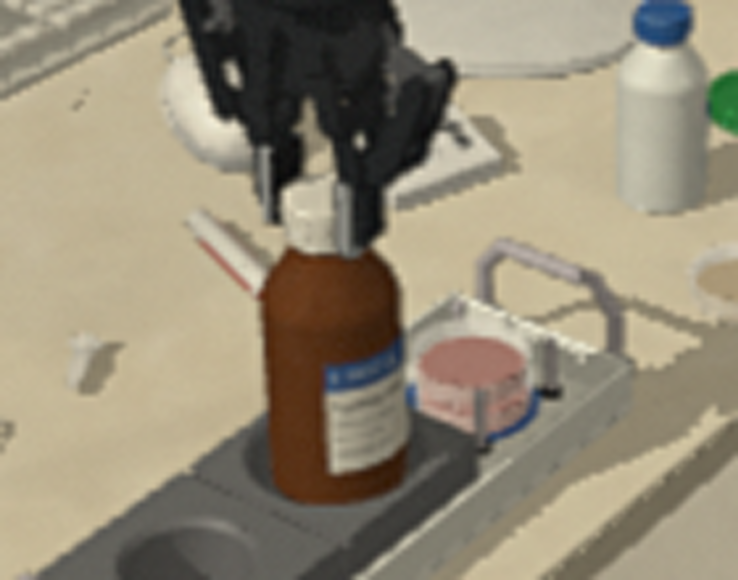

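```bash
python3 - <<'E'
from h import *
s=dict(np.load("side0.npz"))
k=738/140
f=lambda X:((proj(s,X)-[150,170])*k).round(0)
print("bore centre top",f([.472,.287,.044]))
th=np.radians(125) # toward camera direction (-x,+y)
d=np.array([-.57,.82])
print("front rim",f([.472-.57*.039,.287+.82*.039,.044]),"back rim",f([.472+.57*.039,.287-.82*.039,.044]))
for z in (.012,.029,.044): print("bottle front bottom z",z,f([.472-.57*.031,.287+.82*.031,z]))
E
```

```text
bore centre top [333. 454.]
front rim [324. 506.] back rim [343. 404.]
bottle front bottom z 0.012 [329. 553.]
bottle front bottom z 0.029 [327. 522.]
bottle front bottom z 0.044 [326. 495.]
```

The visible lower edge, at row 500 or so, matches the bore's front rim (506), so the bottle is already inside the bore. I'll continue down.

Call:
arm_command(increments=[[[0,0,0.25],0],[[0,0,0.5],0],[[0,0,0.55],0],[[0,0,0.55],0]])

```text
time: 20.35
ee_pos: [0.475, 0.2895, 0.1572]
tcp_rot: [180.0, -1.7, 0.6]
wrist_force: [-0.3, -0.9, -2.2]
opening: 0.0347
```

Call:
arm_command(increments=[[[0,0,0.08],0],[[0,0,0.1],0],[[0,0,0.1],0]])

```text
time: 20.65
ee_pos: [0.4751, 0.2896, 0.1548]
tcp_rot: [180.0, -1.7, 0.6]
wrist_force: [0.4, 0.5, -3.3]
opening: 0.0346
```

Call:
arm_command(increments=[[[0,0,0.06],0],[[0,0,0.08],0],[[0,0,0.08],0]])

```text
time: 20.95
ee_pos: [0.4754, 0.2897, 0.1538]
tcp_rot: [-180.0, -1.8, 0.6]
wrist_force: [-0.9, -0.8, 4.7]
opening: 0.0346
```

Call:
arm_command(increments=[[[0,0,0],0],[[0,0,0],0],[[0,0,0],0],[[0,0,0],0]], claw=-0.3)

```text
time: 21.35
ee_pos: [0.4754, 0.2897, 0.1537]
tcp_rot: [-180.0, -1.8, 0.6]
wrist_force: [-0.3, -0.5, 0.2]
opening: 0.0557
```

Call:
arm_command(increments=[[[0,0,-0.5],0],[[0,0,-1.3],0],[[0,0,-2.3],0],[[0,0,-2.8],0],[[0,0,-2.8],0]])

```text
time: 21.85
ee_pos: [0.4739, 0.29, 0.226]
tcp_rot: [-179.9, -2.0, 0.6]
wrist_force: [0.3, -0.4, 0.5]
opening: 0.0558
```

```bash
python3 go.py .4305 -.2825 .2 0;python3 pic.py side s16 150 170 290 280
```

```text
t 21.85 pos [0.4739 0.29   0.226 ] rpy [-179.87   -1.97    0.64] open 0.0558 F [ 0.3 -0.4  0.5]
total [-2.03 22.88  0.92] roll 0.11 rows 11.5
```

View pics/s16.png

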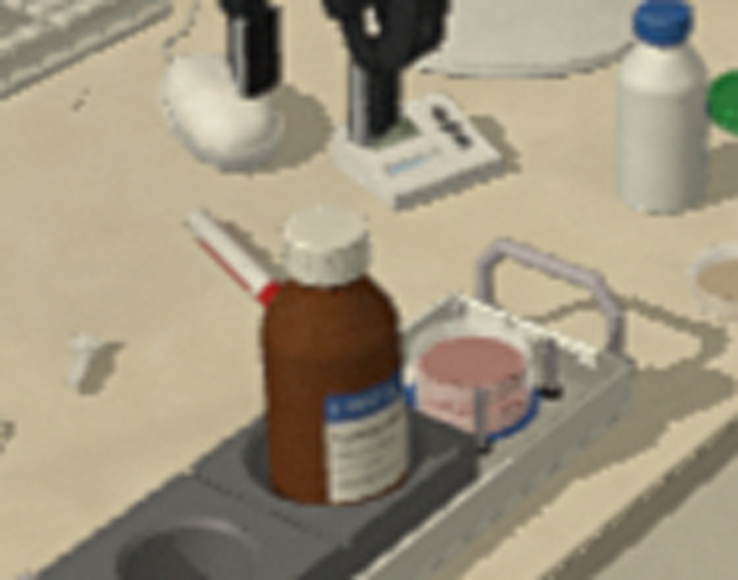

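The brown bottle stands upright in the wide bore at (335,400). Now the small red-capped bottle.

Call:
arm_command(increments=[[[-0.1,1.5,0],0.1],[[-0.3,3.5,0],0.1],[[-0.5,5.5,0],0.1],[[-0.7,7.5,0],0.1],[[-0.9,9.5,0],0.1]], claw=-0.45)

```text
time: 22.4
ee_pos: [0.4529, 0.0514, 0.2219]
tcp_rot: [-179.9, -1.8, 0.1]
wrist_force: [1.1, -0.4, -0.9]
opening: 0.0621
```

Call:
arm_command(increments=[[[-0.2,2.0,0],0],[[-0.4,4.0,0],0],[[-0.6,6.0,0],0],[[-0.7,8.0,0],0],[[-0.8,10.0,0],0]])

```text
time: 22.9
ee_pos: [0.4325, -0.1978, 0.2199]
tcp_rot: [-179.9, -1.7, 0.1]
wrist_force: [1.4, 0.8, 0.3]
opening: 0.0622
```

```bash
python3 go.py .4305 -.2825 .15 0
```

```text
t 22.90 pos [ 0.4325 -0.1978  0.2199] rpy [-1.799e+02 -1.740e+00  8.000e-02] open 0.0622 F [1.4 0.8 0.3]
total [-0.17  3.39  2.78] roll 0.01 rows 2.2
```

Call:
arm_command(increments=[[[-0.05,1.5,0.2],0],[[-0.1,2.8,0.8],0],[[-0.15,3.4,1.8],0],[[-0.17,3.4,2.8],0],[[-0.17,3.4,3.0],0]])

```text
time: 23.4
ee_pos: [0.4288, -0.2822, 0.1403]
tcp_rot: [-179.7, -1.4, 0.0]
wrist_force: [-1.3, 1.0, -0.1]
opening: 0.0621
```

```bash
python3 go.py .4305 -.2825 .052 0;python3 pic.py side s17 290 70 430 190
```

```text
t 23.40 pos [ 0.4288 -0.2822  0.1403] rpy [-179.69   -1.43    0.  ] open 0.0621 F [-1.3  1.  -0.1]
total [-0.02  0.03  3.53] roll 0.0 rows 1.8
```

View pics/s17.png

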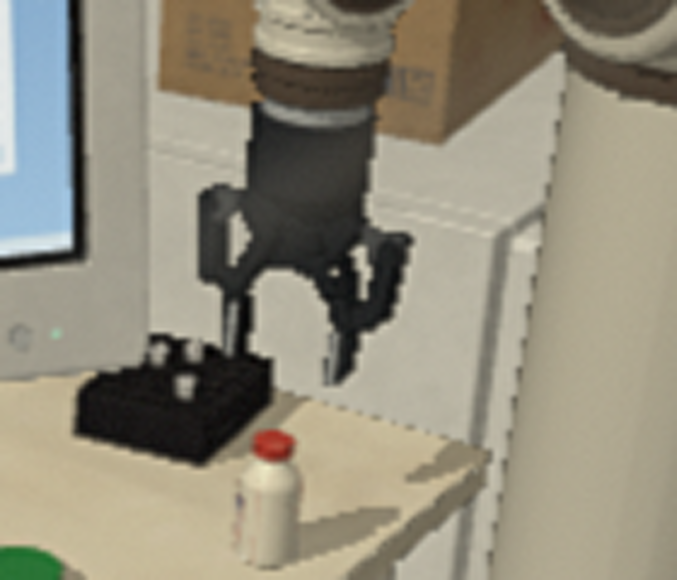

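The jaws, with tips at (235,350) and (338,380), straddle the red-capped bottle at (273,445). I'll nudge a little in +x and lower.

Call:
arm_command(increments=[[[0.05,0.03,0.7],0],[[0.05,0.03,1.8],0],[[0.05,0.03,2.8],0],[[0.05,0.03,3.5],0],[[0.05,0.03,3.5],0]], force=60)

```text
time: 23.95
ee_pos: [0.432, -0.2812, 0.0525]
tcp_rot: [-179.6, -1.3, 0.1]
wrist_force: [-0.0, -0.2, -0.1]
opening: 0.0618
```

```bash
python3 go.py .4305 -.2825 .052 0;python3 pic.py side s18 290 100 410 200
```

```text
t 23.95 pos [ 0.432  -0.2812  0.0525] rpy [-1.7963e+02 -1.3500e+00  9.0000e-02] open 0.0618 F [-0.  -0.2 -0.1]
total [-0.06  0.05  0.02] roll 0.01 rows 0.0
```

View pics/s18.png

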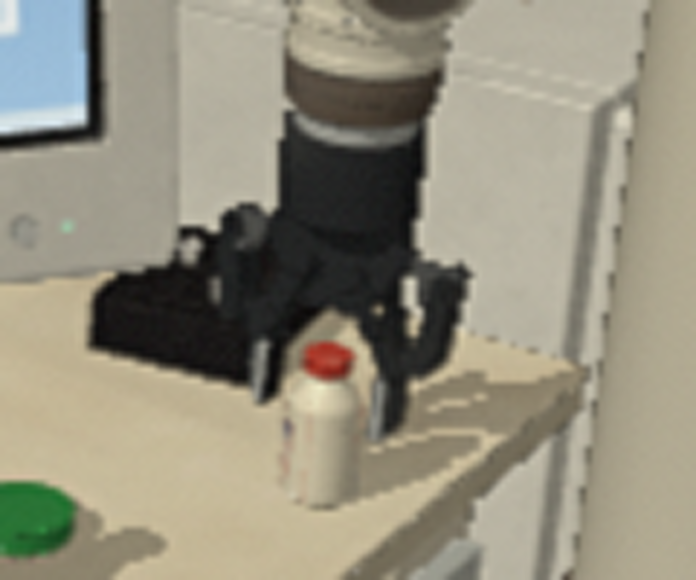

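Call:
arm_command(increments=[[[0,0,0.12],0],[[0,0,0.12],0]])

```text
time: 24.2
ee_pos: [0.4334, -0.2819, 0.0523]
tcp_rot: [-179.8, -1.5, 0.1]
wrist_force: [-0.2, 0.6, -0.4]
opening: 0.0617
```

Call:
arm_command(increments=[[[0,0,0],0],[[0,0,0],0],[[0,0,0],0],[[0,0,0],0],[[0,0,0],0]], claw=0.35)

```text
time: 24.7
ee_pos: [0.4338, -0.2823, 0.0537]
tcp_rot: [-179.8, -1.6, 0.1]
wrist_force: [-0.3, 0.6, 5.9]
opening: 0.0388
```

Call:
arm_command(increments=[[[0,0,-0.3],0],[[0,0,-0.8],0],[[0,0,-1.4],0],[[0,0,-1.4],0]])

```text
time: 25.1
ee_pos: [0.4339, -0.2832, 0.0917]
tcp_rot: [-179.9, -1.8, 0.1]
wrist_force: [0.8, 0.0, -1.7]
opening: 0.0384
```

```bash
python3 go.py .4305 -.2825 .17 0;python3 pic.py side s19 290 100 410 200
```

```text
t 25.10 pos [ 0.4339 -0.2832  0.0917] rpy [-1.7994e+02 -1.8100e+00  1.1000e-01] open 0.0384 F [ 0.8  0.  -1.7]
total [-0.04 -0.03 -3.13] roll 0.02 rows 1.6
```

View pics/s19.png

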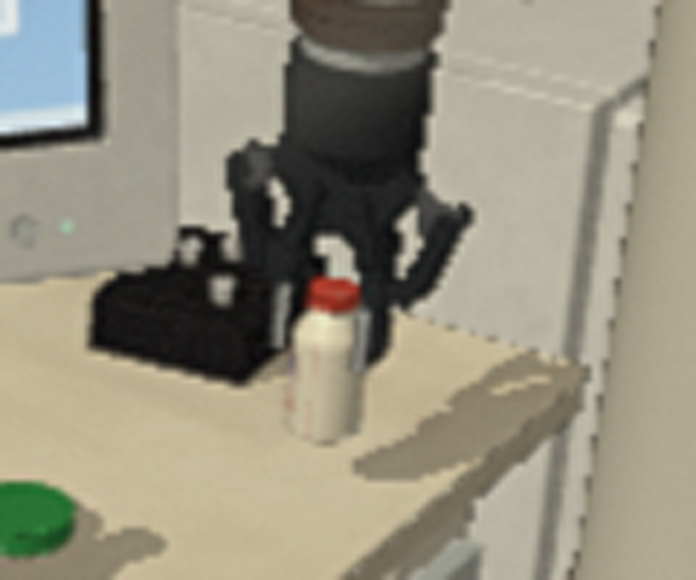

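The small bottle is lifted at (330,350) and held on its body. The brown bottle now stands 162 mm high on the way, so I'll carry this one at TCP z of about 0.25 m.

Call:
arm_command(increments=[[[0,0,-1.0],0],[[0,-0.2,-2.6],0],[[0,-0.8,-4.4],0],[[0,-1.8,-6.0],0],[[0.1,-3.2,-6.4],0]])

```text
time: 25.65
ee_pos: [0.4316, -0.2036, 0.2547]
tcp_rot: [180.0, -2.0, -0.0]
wrist_force: [0.5, -0.1, -1.4]
opening: 0.0387
```

Call:
arm_command(increments=[[[0.1,-1.6,0],0],[[0.2,-3.3,0],0],[[0.3,-5.1,0],0],[[0.4,-6.9,0],0],[[0.5,-8.7,0],0]])

```text
time: 26.15
ee_pos: [0.4438, 0.0156, 0.2548]
tcp_rot: [180.0, -2.0, -0.0]
wrist_force: [1.2, 0.2, -2.0]
opening: 0.0385
```

```bash
python3 go.py .473 .385 .25 0.8
```

```text
t 26.15 pos [0.4438 0.0156 0.2548] rpy [ 1.7996e+02 -2.0200e+00 -2.0000e-02] open 0.0385 F [ 1.2  0.2 -2. ]
total [  1.16 -14.78   0.22] roll -0.14 rows 7.4
```

Call:
arm_command(increments=[[[0.1,-1.8,0],0],[[0.3,-3.6,0],0],[[0.4,-5.4,0],0],[[0.6,-7.2,0],-0.1],[[0.7,-9.0,0],-0.1]])

```text
time: 26.65
ee_pos: [0.4611, 0.2426, 0.2549]
tcp_rot: [179.9, -2.0, 0.6]
wrist_force: [1.5, -0.6, -1.1]
opening: 0.0385
```

```bash
python3 go.py .473 .385 .25 0.8
```

```text
t 26.65 pos [0.4611 0.2426 0.2549] rpy [179.93  -2.01   0.61] open 0.0385 F [ 1.5 -0.6 -1.1]
total [ 0.53 -5.69  0.21] roll -0.03 rows 2.9
```

Call:
arm_command(increments=[[[0.2,-1.7,0],0],[[0.3,-3.4,0],0],[[0.4,-4.8,0],0],[[0.45,-5.6,0],0],[[0.45,-5.7,0],0]])

```text
time: 27.15
ee_pos: [0.4705, 0.3874, 0.2535]
tcp_rot: [179.9, -1.9, 0.8]
wrist_force: [-1.0, -0.3, -1.7]
opening: 0.0387
```

```bash
python3 go.py .473 .385 .125 0.8
```

```text
t 27.15 pos [0.4705 0.3874 0.2535] rpy [179.87  -1.92   0.75] open 0.0387 F [-1.  -0.3 -1.7]
total [-0.07  0.09  5.14] roll -0.01 rows 2.6
```

Call:
arm_command(increments=[[[-0.05,0.09,1.0],0],[[-0.05,0.09,2.6],0],[[-0.05,0.09,4.2],0],[[-0.05,0.09,5.1],0],[[-0.05,0.09,5.1],0]])

```text
time: 27.65
ee_pos: [0.4721, 0.3828, 0.122]
tcp_rot: [179.6, -1.6, 0.7]
wrist_force: [-0.3, -0.5, -1.6]
opening: 0.0385
```

```bash
python3 go.py .473 .385 .09 0.8;python3 pic.py side s20 120 170 280 290; python3 - <<'E'
from h import *
from workcell import camera
np.set_printoptions(precision=4,suppress=True)
c=camera("side");Q=cloud(c)
m=(np.hypot(Q[...,0]-.472,Q[...,1]-.385)<.045)
for a,b in((.05,.07),(.07,.09),(.09,.105),(.105,.12)):
    q=Q[m&(Q[...,2]>=a)&(Q[...,2]<b)]
    if len(q)>8:
        A=np.c_[2*q[:,:2],np.ones(len(q))];s=np.linalg.lstsq(A,(q[:,:2]**2).sum(1),rcond=None)[0]
        print(a,len(q),s[:2],np.sqrt(s[2]+s[0]**2+s[1]**2),q.min(0)[:2],q.max(0)[:2])
E
```

```text
t 27.65 pos [0.4721 0.3828 0.122 ] rpy [179.63  -1.63   0.72] open 0.0385 F [-0.3 -0.5 -1.6]
total [ 0.   -0.09  1.28] roll -0.01 rows 0.6
0.07 98 [0.4696 0.38  ] 0.01813172254436088 [0.4491 0.3682] [0.4849 0.4001]
0.09 107 [0.4699 0.3795] 0.018644653587966242 [0.4487 0.3656] [0.4845 0.3993]
0.105 86 [0.4705 0.3777] 0.02109906874953877 [0.4444 0.3735] [0.4952 0.4013]
```

View pics/s20.png

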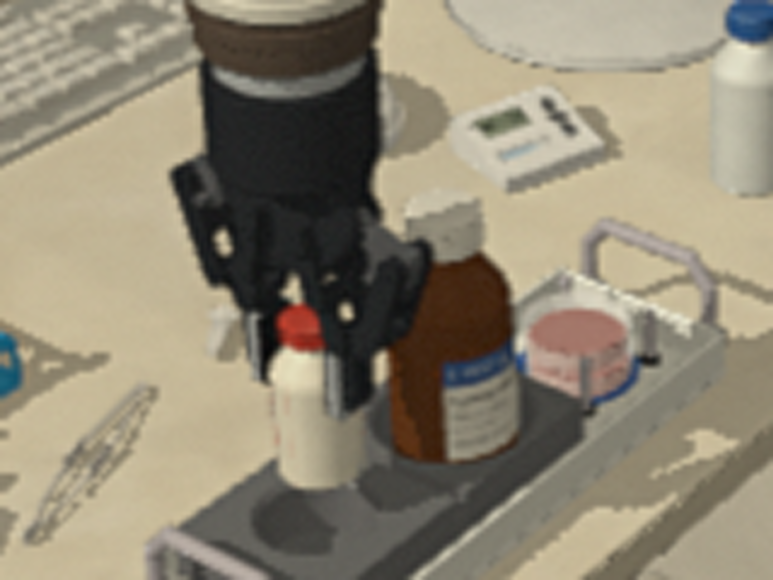

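The red-capped bottle at (315,420) hangs upright, but its fitted axis (y 0.380) is about 5 mm short of the narrow bore (y 0.385). I'll shift +y while lowering.

Call:
arm_command(increments=[[[0.04,-0.2,0],0],[[0.04,-0.2,0.3],0],[[0.04,-0.2,0.7],0],[[0.04,-0.2,0.7],0]])

```text
time: 28.15
ee_pos: [0.4746, 0.389, 0.1076]
tcp_rot: [179.8, -1.8, 0.7]
wrist_force: [-1.2, -0.4, -2.0]
opening: 0.0384
```

```bash
python3 go.py .473 .388 .085 0.8;python3 pic.py side s21 130 190 270 290; python3 - <<'E'
from h import *
from workcell import camera
np.set_printoptions(precision=4,suppress=True)
c=camera("side");Q=cloud(c)
m=(np.hypot(Q[...,0]-.472,Q[...,1]-.385)<.045)
for a,b in((.06,.075),(.075,.09)):
    q=Q[m&(Q[...,2]>=a)&(Q[...,2]<b)]
    A=np.c_[2*q[:,:2],np.ones(len(q))];s=np.linalg.lstsq(A,(q[:,:2]**2).sum(1),rcond=None)[0]
    print(a,len(q),s[:2],np.sqrt(s[2]+s[0]**2+s[1]**2),q.min(0)[:2],q.max(0)[:2])
k=780/140
s=c
for X in([.471,.385,.044],[.471-.57*.0275,.385+.82*.0275,.044],[.471+.82*.0275,.385+.57*.0275,.044],[.471-.82*.0275,.385-.57*.0275,.044]):print(((proj(s,X)-[130,190])*k).round())
E
```

```text
t 28.15 pos [0.4746 0.389  0.1076] rpy [179.79  -1.82   0.73] open 0.0384 F [-1.2 -0.4 -2. ]
total [-0.09  0.03  0.9 ] roll -0.01 rows 0.5
0.06 97 [0.4715 0.3849] 0.01840169841380509 [0.4514 0.3692] [0.4851 0.4047]
0.075 103 [0.4715 0.3851] 0.018781456447766423 [0.4497 0.3711] [0.4875 0.4055]
[305. 485.]
[294. 528.]
[237. 484.]
[373. 486.]
```

View pics/s21.png

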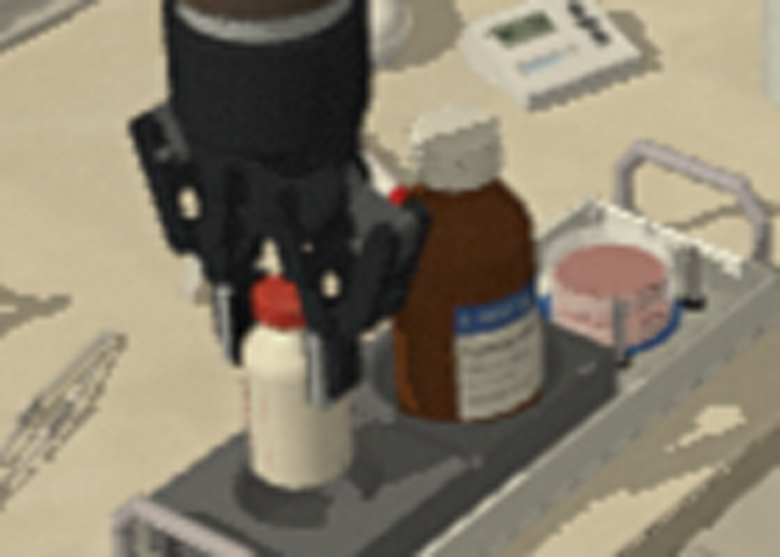

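The fit now puts the bottle at about (0.4715, 0.385), centred over the bore at (305,485). I'll lower it in.

Call:
arm_command(increments=[[[-0.04,0,0.4],0],[[-0.04,0,0.8],0],[[-0.04,0,1.2],0],[[-0.05,0,1.5],0],[[-0.05,0,1.5],0]])

```text
time: 28.75
ee_pos: [0.4743, 0.3885, 0.0695]
tcp_rot: [179.7, -1.8, 0.7]
wrist_force: [-0.8, 0.8, -1.2]
opening: 0.0386
```

Call:
arm_command(increments=[[[0,0,0.06],0],[[0,0,0.12],0],[[0,0,0.12],0]])

```text
time: 29.05
ee_pos: [0.4744, 0.3885, 0.0666]
tcp_rot: [179.8, -1.8, 0.7]
wrist_force: [0.5, -0.3, -1.7]
opening: 0.0384
```

Call:
arm_command(increments=[[[0,0,0.06],0],[[0,0,0.08],0],[[0,0,0.08],0]])

```text
time: 29.35
ee_pos: [0.4747, 0.3887, 0.0658]
tcp_rot: [179.8, -1.8, 0.7]
wrist_force: [-1.5, -1.9, 4.3]
opening: 0.0386
```

Call:
arm_command(increments=[[[0,0,0],0],[[0,0,0],0],[[0,0,0],0],[[0,0,0],0]], claw=-0.3)

```text
time: 29.75
ee_pos: [0.4747, 0.3887, 0.0657]
tcp_rot: [179.8, -1.8, 0.7]
wrist_force: [0.8, -0.4, -0.7]
opening: 0.0554
```

Call:
arm_command(increments=[[[0,0,-0.5],0],[[0,0,-1.5],0],[[0,0,-3.0],0],[[0,0,-4.8],0],[[0,0,-6.4],0]])

```text
time: 30.25
ee_pos: [0.4693, 0.389, 0.2288]
tcp_rot: [179.8, -1.9, 0.7]
wrist_force: [0.9, 0.3, -0.4]
opening: 0.0552
```

Call:
arm_command(increments=[[[-1.5,0,0],0],[[-3.0,1.0,0],0],[[-4.5,2.5,0],0],[[-5.5,4.3,0],0],[[-5.5,6.0,0],0]])

```text
time: 30.75
ee_pos: [0.3314, 0.2364, 0.2256]
tcp_rot: [179.9, -1.9, 0.9]
wrist_force: [1.6, -0.5, 1.1]
opening: 0.0553
```

Call:
arm_command(increments=[[[0,1.8,0],0],[[0,3.6,0],0],[[0,5.4,0],0],[[0,7.0,0],0],[[0,7.2,0],0]])

```text
time: 31.25
ee_pos: [0.3338, 0.0532, 0.2272]
tcp_rot: [179.9, -2.1, 0.6]
wrist_force: [1.0, 1.5, 0.2]
opening: 0.0557
```

```bash
python3 go.py .473 .385 .3 0.8;python3 pic.py side s22 100 150 380 320;python3 pic.py top t22 90 150 470 260; python3 - <<'E'
from h import *
from workcell import camera
np.set_printoptions(precision=4,suppress=True)
P0=cloud(dict(np.load("top0.npz")));S0=cloud(dict(np.load("side0.npz")))
def cen(Q,xy,r,zl,zh):
    m=(np.hypot(Q[...,0]-xy[0],Q[...,1]-xy[1])<r)&(Q[...,2]>zl)&(Q[...,2]<zh);q=Q[m]
    return (len(q),((np.percentile(q,2,0)+np.percentile(q,98,0))/2).round(4),np.median(q[:,2]).round(4)) if len(q) else 0
for n,Q0 in(("top",P0),("side",S0)):
    Q=cloud(camera(n))
    print(n,"browncap",cen(Q,(.475,.287),.03,.152,.175),"(want z .162)")
    print(n,"redcap",cen(Q,(.473,.385),.022,.088,.11),"(want z .097)")
    print(n,"plate top",cen(Q,(.475,.189),.031,.036,.060),"(want z .044)")
    for k,a in(("beige",((.4345,.0134),.04,.01,.03)),("blue",((.53,-.044),.03,.105,.13))): print(n,k,cen(Q0,*a),cen(Q,*a))
E
```

```text
t 31.25 pos [0.3338 0.0532 0.2272] rpy [179.88  -2.06   0.63] open 0.0557 F [1.  1.5 0.2]
total [  5.81 -13.2   -2.73] roll -0.03 rows 7.3
top browncap (236, array([0.4744, 0.2856, 0.1617]), np.float64(0.1628)) (want z .162)
top redcap (108, array([0.4742, 0.386 , 0.0956]), np.float64(0.0976)) (want z .097)
top plate top (444, array([0.476 , 0.1891, 0.0447]), np.float64(0.045)) (want z .044)
top beige (407, array([0.4358, 0.0136, 0.0162]), np.float64(0.0162)) (407, array([0.4358, 0.0136, 0.016 ]), np.float64(0.016))
top blue (142, array([ 0.5292, -0.0425,  0.1153]), np.float64(0.1155)) (144, array([ 0.5292, -0.0425,  0.1152]), np.float64(0.1159))
side browncap (169, array([0.4719, 0.2868, 0.159 ]), np.float64(0.1622)) (want z .162)
side redcap (106, array([0.471 , 0.3852, 0.0946]), np.float64(0.0969)) (want z .097)
side plate top (284, array([0.473 , 0.1888, 0.0426]), np.float64(0.0452)) (want z .044)
side beige (227, array([0.4322, 0.0135, 0.0153]), np.float64(0.0162)) (228, array([0.4329, 0.0139, 0.0149]), np.float64(0.0161))
side blue (81, array([ 0.5258, -0.0433,  0.1129]), np.float64(0.1139)) (82, array([ 0.5258, -0.0425,  0.112 ]), np.float64(0.115))
```

View pics/s22.png

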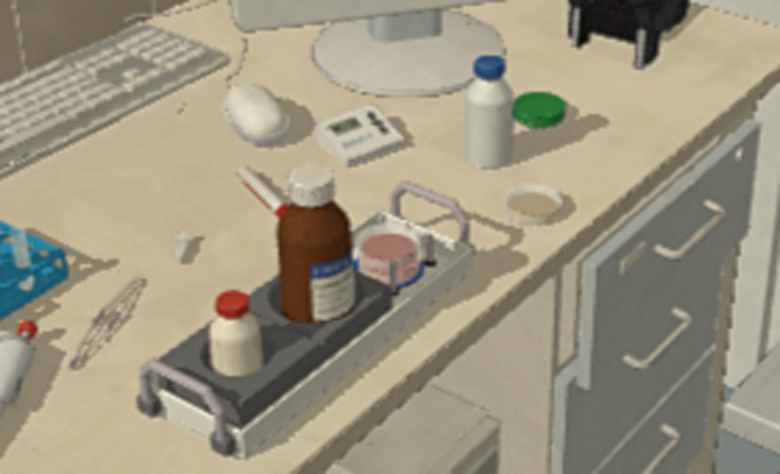

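View pics/t22.png

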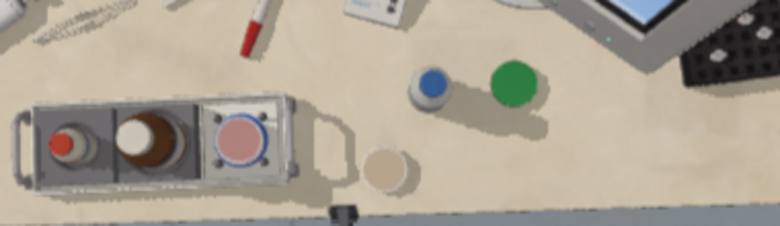

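Both views show the red-capped bottle, the brown bottle and the pink stack upright in the narrow bore, the wide bore and the plate holder. Everything is within 3 mm of centre and at the right height. The beige plate and the blue-capped bottle haven't moved, and the arm is clear, so I'll hand in.

```bash
python3 -c "
from workcell import job_done
print(job_done())"
```

```text
the job is handed in; nothing more can be done
None
```

The carrier is packed and the job is handed in at about 31 s of the 112 s allowed. Both pink plates are stacked in the holder, the brown bottle is in the wide bore and the small red-capped bottle is in the narrow bore. All four were set down under force control and then released.

**Final positions:** the last check used both cameras. All caps and plates were within about 3 mm of centre. Top heights were 0.162–0.163 m for the brown bottle (0.162 wanted), 0.097–0.098 m for the small one (0.097) and 0.045 m for the stack (0.044).

**Look-alikes:** the beige plate and blue-capped bottle measured within 1 mm of where they started, and the green dish was not touched. The arm was clear of everything.

**Disagreements:** the two cameras differ by about 3 mm in x, which is a little over the stated 2 mm calibration. The tool also drifted to about 2° of tilt over the job. The placed bottles looked upright in the pictures, and I did not measure their tilt after release.

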